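# Fan the alignment shims on the sloped rack

### The job

Lay the three U-shaped shims on the sloped rack as an overlapping fan, ready for levelling the motor: first red above the top rib with its upper part on the starter bar, then yellow above the middle rib with its upper part lying on the red one, then blue above the lowest rib lying on the yellow one. Each lies straight up the slope, centred across the rack, with the fork's open end downhill, its tips on the bed just uphill of the rib (not on top of it) and the striped end uphill. Set them down rather than dropping them, and leave the tape, tools, jar and mug where they are.

Things in the scene. Friction and masses are not known exactly. Their poses are not given: they have to be found in the camera images.
- bed: Sloped bed of the fixed green rack: aluminium plate 170 mm long (up the slope) x 150 mm wide; green side rims stand 6 mm above it, 142 mm apart. Slopes up, away from the robot, at 20 degrees. Origin: centre of its upper face, 52 mm above the table; x up the slope, y to the left, z out of the bed. Three dark ribs, 4 mm high and thick, cross its full width.
- bar_top (a point): Middle of the top of the green starter bar (12 mm high, 6 mm thick), which crosses the bed at bed x = 53 mm; the first shim's upper part rests on it. Shims in place all lie parallel, tipped 11.5 degrees steeper than the bed (31.5 degrees from level), closed ends higher.
- slot_top (a point): Middle of the highest rib's uphill face, at bed level (bed x = -8 mm); axes as the bed's. The foot of a shim that belongs here stands on the bed just uphill of it. Ribs follow one another every 30 mm.
- slot_mid (a point): Middle of the middle rib's uphill face, at bed level (bed x = -38 mm); axes as the bed's. The foot of a shim that belongs here stands on the bed just uphill of it. Ribs follow one another every 30 mm.
- slot_low (a point): Middle of the lowest rib's uphill face, at bed level (bed x = -68 mm); axes as the bed's. The foot of a shim that belongs here stands on the bed just uphill of it. Ribs follow one another every 30 mm.
- shim_red_center (a point): Centre (half-way up) of the red U-shaped steel alignment shim: a flat plate 80 mm long (its x) x 50 mm wide (its y) x 6 mm thick (its z), about 0.15 kg, lying flat on the table at the start. The fork opening (14 mm wide, 36 mm deep) is at its -x end; the closed end at +x has a white stripe on both faces. Outer sides are straight: it can be gripped across its 50 mm width.
- shim_red_foot (a point): Middle of the red shim's fork tips on the underside: 40 mm towards -x and 3 mm below its centre.
- shim_yellow_center (a point): Centre (half-way up) of the yellow U-shaped steel alignment shim: a flat plate 80 mm long (its x) x 50 mm wide (its y) x 6 mm thick (its z), about 0.15 kg, lying flat on the table at the start. The fork opening (14 mm wide, 36 mm deep) is at its -x end; the closed end at +x has a white stripe on both faces. Outer sides are straight: it can be gripped across its 50 mm width.
- shim_yellow_foot (a point): Middle of the yellow shim's fork tips on the underside: 40 mm towards -x and 3 mm below its centre.
- shim_blue_center (a point): Centre (half-way up) of the blue U-shaped steel alignment shim: a flat plate 80 mm long (its x) x 50 mm wide (its y) x 6 mm thick (its z), about 0.15 kg, lying flat on the table at the start. The fork opening (14 mm wide, 36 mm deep) is at its -x end; the closed end at +x has a white stripe on both faces. Outer sides are straight: it can be gripped across its 50 mm width.
- shim_blue_foot (a point): Middle of the blue shim's fork tips on the underside: 40 mm towards -x and 3 mm below its centre.
- tape_center (a point): Bystander: roll of black tape, 56 mm across, 24 mm high; its centre.
- driver_grip (a point): Bystander: screwdriver lying on the table near the robot; its grip.
- spanner_grip (a point): Bystander: spanner lying beyond the shims; its grip.
- jar_center (a point): Bystander: small amber jar, 60 mm across, 75 mm high, left of the rack; its centre.
- mug_rim (a point): Bystander: blue mug, 80 mm across, 90 mm high; centre of its mouth.
There are look-alikes about, which are no part of the job. Of the things that look like the part that bears shim_red_center, the smallest one is meant. Several things look just like the part that bears shim_blue_center: the one meant starts farthest to the robot's left.

How it is judged (in metres and radians):
On the way, in this order (a step that is already met when the one before it is completed fails the run):
1. the red shim lies in its place on the rack, released (x of shim_red_foot in the frame of slot_top between -0.003 and 0.012 m and y of shim_red_foot in the frame of slot_top between -0.012 and 0.012 m and z of shim_red_foot in the frame of slot_top between -0.003 and 0.003 m and x of shim_red_center in the frame of slot_top between 0.034 and 0.054 m and y of shim_red_center in the frame of slot_top between -0.014 and 0.014 m and z of shim_red_center in the frame of slot_top between 0.0075 and 0.016 m and contact force between shim_red and the fingers below 0.1 N and linear speed of shim_red below 0.02 m/s), for 0.2 s.
2. the yellow shim lies in its place on the rack, released (x of shim_yellow_foot in the frame of slot_mid between -0.003 and 0.012 m and y of shim_yellow_foot in the frame of slot_mid between -0.012 and 0.012 m and z of shim_yellow_foot in the frame of slot_mid between -0.003 and 0.003 m and x of shim_yellow_center in the frame of slot_mid between 0.034 and 0.054 m and y of shim_yellow_center in the frame of slot_mid between -0.014 and 0.014 m and z of shim_yellow_center in the frame of slot_mid between 0.0075 and 0.016 m and contact force between shim_yellow and the fingers below 0.1 N and linear speed of shim_yellow below 0.02 m/s), for 0.2 s.
3. the blue shim lies in its place on the rack, released (x of shim_blue_foot in the frame of slot_low between -0.003 and 0.012 m and y of shim_blue_foot in the frame of slot_low between -0.012 and 0.012 m and z of shim_blue_foot in the frame of slot_low between -0.003 and 0.003 m and x of shim_blue_center in the frame of slot_low between 0.034 and 0.054 m and y of shim_blue_center in the frame of slot_low between -0.014 and 0.014 m and z of shim_blue_center in the frame of slot_low between 0.0075 and 0.016 m and contact force between shim_blue and the fingers below 0.1 N and linear speed of shim_blue below 0.02 m/s), for 0.2 s.
At the end, for the whole second after the job is handed in: All three released, at rest: fork tips -3 to 12 mm uphill of their own rib face, within 12 mm of the middle and 3 mm of the bed; centre 34-54 mm uphill of that face, within 14 mm of the middle; centre 7.5 to 16 mm off the bed (red on the bar, yellow on red, blue on yellow) (all of step 1 and all of step 2 and all of step 3); the robot touches nothing.
It fails at once if the tape, screwdriver, spanner, jar or mug is moved by more than 25 mm (distance of any of tape_center, driver_grip, spanner_grip, jar_center, mug_rim from where it was at the start of the episode above 0.025 m).
It fails at once if a shim is dropped or flung (faster than 0.6 m/s out of the fingers, a fall of about 18 mm) ((linear speed of shim_red above 0.6 m/s and contact force between shim_red and the fingers below 0.05 N) or (linear speed of shim_yellow above 0.6 m/s and contact force between shim_yellow and the fingers below 0.05 N) or (linear speed of shim_blue above 0.6 m/s and contact force between shim_blue and the fingers below 0.05 N)).
It also fails if it takes over 64 s, if anything falls off the work surface, if the arm or the gripper's body presses on something with over 40 N, if the wrist force passes 120 N, or if a joint passes its speed limit or range.

### The arm

A 7-joint arm with a two-finger parallel gripper is mounted at the origin on the work surface. World frame = base frame: x ahead of the robot, y to its left, z up, the work surface at z = 0. Lengths are in mm, angles in rad, forces in N, time in s.
With the tool pointing down it reaches from about 400 to 875 mm from the base axis. Payload 4.4 kg.
Tool frame: the origin (TCP) lies at the very end of the fingers, on their centre line; the grasp point (between the pads) lies 19 mm behind it; z points along the fingers, x is the direction in which the jaws open and shut, and the axes are right-handed (so a half turn about z gives the same grasp; the last joint's range is limited). The gripper opens to 85 mm and grips with 20 to 120 N. Pads are 22 mm wide; open, the fingers measure 114 mm over their backs; the gripper's body (76 mm by 85 mm) begins 54 mm behind the grasp point. The pads swing forward as they close: fully open they stand 13 mm farther back than shut.
Start: joints at [-1.254, 0.628, 0.038, 1.517, -0.027, 0.996, -0.02], TCP at [242.765, 602.978, 231.313] pointing down, gripper open.
Joint ranges: [-3.06, 3.06], [-0.37, 2.12], [-1.25, 1.32], [0.18, 2.47], [-1.1, 4.24], [0.23, 1.98], [-2.94, 2.94]. Speed limits (rad/s): [2.57, 2.57, 3.14, 3.14, 3.14, 3.14, 3.14].

### API

Orientations are given as [roll, pitch, yaw] about the fixed x, y, z axes, in that order (R = Rz(yaw) Ry(pitch) Rx(roll)).
In Python, from cell import * gives the robot as it stands. The module is installed in compiled form; this text tells all that it offers.
- The arm moves only by the tool play_rows, never from a script. Its argument "targets" is a list of rows, each an object with "slide": the shift along the tool's x, y, z in mm, a list of three; "turn": the turn, a rotation vector about the tool's x, y, z in degrees, a list of three; "hand": the finger opening in mm, from 0 to 85.4. A call has 1 to 5 rows; each row shifts and turns the commanded pose from where the row before left it, along the tool's axes as they then stand; what a row does not reach is not made up. A row lasts 1/8 s, in which the tool goes at most 62.5 mm and 10.7 degrees, less where a joint would pass 70% of its speed; a pose out of reach is approached as far as the arm can. A call is refused whole if a number of a shift passes 62.5 or a number of a turn 10.7, either way. A call with a gripper value outside its range is refused whole. The fingers move at their own pace and stop on an object; the grip force is fixed at half the most. Time passes only in rows, so rows that do not move let the fingers close. It gives the time, the measured TCP pose, the force and the opening at its end, in the units of the state.
- read_state(): the state, without advancing time (a new reading comes with each control period).
- get_image(name): name is "scene" or "top" or "wrist"; returns (picture, depth): 420x560x3 uint8, blue, green, red; 420x560 float32, mm along the optical axis (not along the pixel's ray), 0 where there is no reading.
- calibration(name): a dict with "K" (3x3 intrinsics, pixels), "R" (3x3) and "t" (3): a world point X has camera coordinates R X + t. Camera axes: x right, y down, z forward; pixel columns grow to the right and rows downward; lengths in mm; the calibration is good to about 2 mm. A picture is of the moment at which its call begins: read the wrist's pose just before it. calibration takes no time and is no camera call; for the wrist camera it gives the pose at the moment of the call.
- finish_job(): hands the job in, once; it reports no verdict.
The state is a dict: "clock": time; "qpos": joint angles; "qd": joint speeds; "tau": joint torques, N m; "eef_pos": TCP position; "tool_rot": TCP orientation; "force": force on the tool from outside, world axes, zero at the start; "torque": the same for the moment, N m; "width": finger opening in mm.
Only numpy, scipy, OpenCV 4.12 (cv2) and the standard library are available. Lean on these libraries where they do the work, as an engineer would, in place of code of your own. Each camera call takes 0.05 s, during which the arm holds its last target.

## Working session

There is one attempt and no reset: what is moved stays moved. The work goes in short steps, Python scripts to look and compute and a tool call to move; the robot and the scene stay as the last step left them, time stands still between calls to the robot, and variables do not carry over. Pictures are saved under pics/ and viewed, and the job is handed in when it is done.

Besides the shell and the picture viewer there is one more tool, called after "Request:" by a JSON object that holds its "op" and its "data". play_rows: Moves the arm, as the interface text tells. Its arguments: {"type":"object","properties":{"targets":{"type":"array"}},"required":["targets"]}

```bash
mkdir -p pics; python3 - <<'E'
from cell import *
import cv2,numpy as np
s=read_state();print({k:np.round(v,3) for k,v in s.items()})
for n in("scene","top"):
    p,d=get_image(n);cv2.imwrite(f"pics/{n}0.png",p);np.savez(f"{n}0.npz",p=p,d=d);c=calibration(n);print(n,{k:np.round(v,3).tolist() for k,v in c.items()})
E
```

```text
{'clock': np.float64(0.0), 'qpos': array([-1.254,  0.629,  0.038,  1.518, -0.027,  0.996, -0.02 ]), 'qd': array([-0.001, -0.001, -0.   , -0.   , -0.001,  0.001, -0.003]), 'tau': array([-1.0000e-03, -5.6341e+01,  1.2260e+00, -1.9344e+01,  1.1000e-02,
        1.0000e-02,  0.0000e+00]), 'eef_pos': array([242.556, 602.387, 230.409]), 'tool_rot': array([3.142e+00, 2.000e-03, 1.188e+00]), 'force': array([ 0.336, -0.191, -0.277]), 'torque': array([-0.05 , -0.04 , -0.006]), 'width': np.float64(85.294)}
scene {'K': [[517.094, 0.0, 281.31], [0.0, 517.094, 210.235], [0.0, 0.0, 1.0]], 'R': [[-0.87, 0.492, 0.019], [0.284, 0.532, -0.798], [-0.403, -0.689, -0.603]], 't': [419.805, -93.074, 1623.287]}
top {'K': [[449.81, 0.0, 277.923], [0.0, 449.81, 212.993], [0.0, 0.0, 1.0]], 'R': [[0.011, -1.0, -0.011], [-0.991, -0.009, -0.136], [0.136, 0.012, -0.991]], 't': [27.811, 514.459, 1330.1]}
```

View pics/scene0.png

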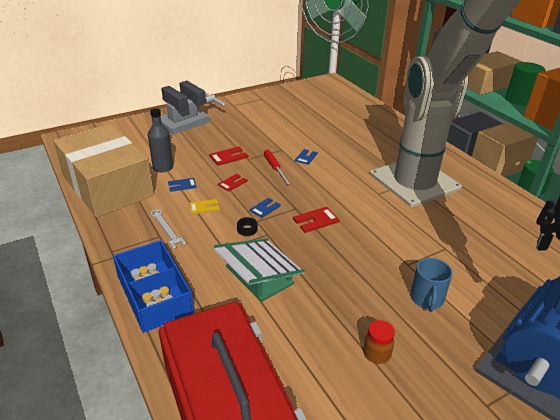

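View pics/top0.png

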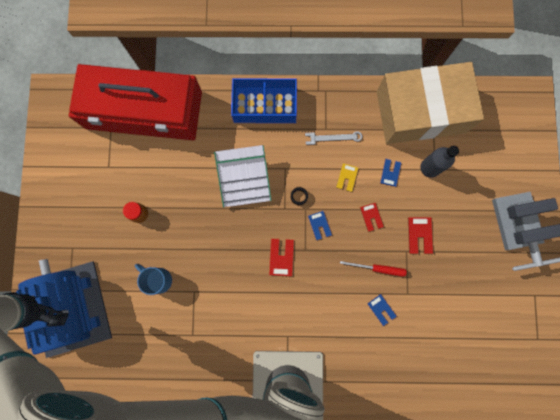

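```bash
cat > h.py <<'E'
import numpy as np,cv2
def ray(c,u,v,z):
    K,R,t=c["K"],c["R"],c["t"]
    d=R.T@np.linalg.solve(K,[u,v,1.]);o=-R.T@t
    return o+d*(z-o[2])/d[2]
def back(c,u,v,depth):
    return c["R"].T@(np.linalg.solve(c["K"],[u,v,1.])*depth-c["t"])
def proj(c,X):
    q=c["R"]@np.asarray(X,float)+c["t"];q=c["K"]@q;return q[:2]/q[2]
E
python3 - <<'E'
from cell import *
from h import *
c=calibration("top");z=np.load("top0.npz");p,d=z["p"],z["d"]
hsv=cv2.cvtColor(p,cv2.COLOR_BGR2HSV)
M={"red":((hsv[...,0]<6)|(hsv[...,0]>174)),"yel":(hsv[...,0]>20)&(hsv[...,0]<32),"blu":(hsv[...,0]>100)&(hsv[...,0]<125)}
for n,m in M.items():
    m=(m&(hsv[...,1]>150)&(hsv[...,2]>90)).astype(np.uint8)
    cs,_=cv2.findContours(m,cv2.RETR_EXTERNAL,cv2.CHAIN_APPROX_NONE)
    for k in cs:
        a=cv2.contourArea(k)
        if a<100:continue
        W=np.array([ray(c,*q[0],6)[:2] for q in k],np.float32)
        r=cv2.minAreaRect(W);uv=cv2.boundingRect(k)
        print(n,a,uv,np.round(r[0]),np.round(r[1]),round(r[2],1))
# rack depth plane
pts=[]
for v in range(150,205,6):
    print(v,[np.round(back(c,u,v,d[v,u])).astype(int).tolist() for u in (228,243,258)])
crop=np.hstack([cv2.resize(p[140:270,200:330],(520,520),interpolation=2)]);cv2.imwrite("pics/c1.png",crop)
cv2.imwrite("pics/c2.png",cv2.resize(p[150:270,265:445],(780,520),interpolation=2))
E
```

```text
red 220.0 (372, 265, 35, 12) [ 346. -307.] [104.  23.] 81.2
red 542.5 (269, 239, 25, 37) [382.  22.] [ 70. 110.] 88.2
red 566.5 (409, 217, 24, 37) [ 453. -405.] [ 70. 111.] 88.4
red 251.0 (361, 203, 22, 28) [ 509. -256.] [79. 49.] 17.5
red 232.5 (123, 202, 19, 18) [523. 489.] [54. 54.] 47.0
red 6301.0 (69, 65, 127, 66) [892. 509.] [393. 191.] 85.2
yel 249.5 (337, 164, 21, 28) [ 634. -182.] [51. 80.] 74.9
blu 496.5 (24, 321, 43, 33) [143. 731.] [ 94. 112.] 17.7
blu 189.5 (369, 295, 26, 30) [ 228. -281.] [74. 44.] 35.7
blu 454.0 (19, 273, 42, 28) [274. 759.] [ 86. 118.] 13.2
blu 176.5 (309, 212, 22, 27) [482. -95.] [73. 45.] 19.3
blu 156.5 (382, 160, 18, 26) [ 650. -318.] [44. 74.] 76.4
blu 2634.5 (232, 79, 65, 44) [883.  82.] [144. 206.] 0.3
150 [[696, 184, 83], [698, 139, 79], [698, 94, 79]]
156 [[681, 185, 72], [682, 140, 69], [679, 94, 81]]
162 [[664, 185, 63], [665, 140, 64], [666, 95, 61]]
168 [[646, 185, 62], [648, 140, 58], [648, 95, 57]]
174 [[628, 185, 61], [630, 140, 56], [632, 95, 48]]
180 [[612, 185, 52], [613, 140, 46], [613, 94, 49]]
186 [[595, 186, 44], [596, 141, 37], [595, 94, 44]]
192 [[576, 186, 41], [578, 140, 36], [579, 95, 33]]
198 [[559, 186, 32], [560, 140, 32], [561, 95, 25]]
204 [[542, 186, 27], [547, 143, -2], [547, 96, 1]]
```

View pics/c1.png

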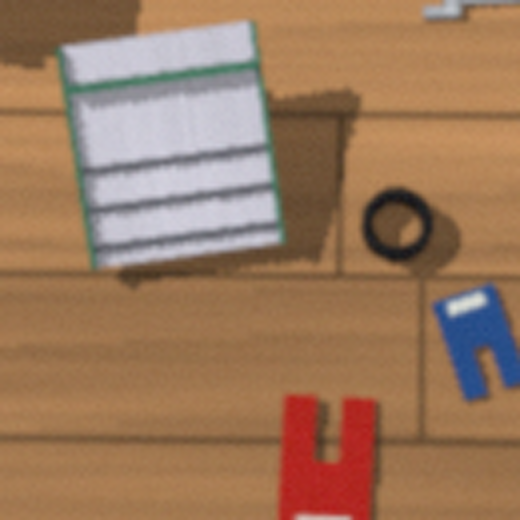

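View pics/c2.png

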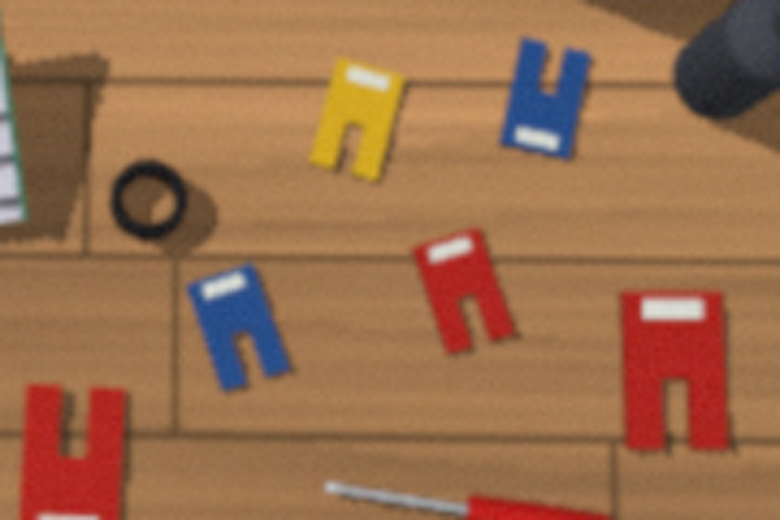

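The pieces meant: red is at (372,217) because it is the smallest of the three reds, about 79x49 mm against 110x70 mm at (282,257) and (421,236). Blue is at (320,225), the farthest left of (320,225), (391,172) and (382,309). There is only one yellow, at (347,177). The enlarged crop confirms all three, each with its striped end up-image. Next I fit the rack's pose.

```bash
python3 - <<'E'
from cell import *
from h import *
from scipy.spatial.transform import Rotation as Ro
from scipy.optimize import least_squares
z=np.load("top0.npz");p=z["p"];d=z["d"];c=calibration("top")
cr=np.array([[60,45],[253,22],[283,243],[95,268]],float)/4+[200,140]
B=np.array([[85,75,6],[85,-75,6],[-85,-75,6],[-85,75,6]],float)
def R(psi):return Ro.from_euler('ZY',[psi,-20],degrees=True).as_matrix()
f=lambda q:np.concatenate([proj(c,np.r_[q[0],q[1],52]+R(q[2])@b)-m for b,m in zip(B,cr)])
r=least_squares(f,[620,140,8]);print(np.round(r.x,1),np.round(r.fun,2))
q=r.x
cs=calibration("scene");ps=cv2.imread("pics/scene0.png")
big=cv2.resize(ps[220:320,190:330],None,fx=5,fy=5,interpolation=2)
bt=cv2.resize(p[140:215,205:285],None,fx=8,fy=8,interpolation=2)
T=lambda b:np.r_[q[0],q[1],52]+R(q[2])@np.array(b,float)
for b,col in [((53,0,12),(0,0,255)),((-8,0,0),(255,0,255)),((-38,0,0),(255,0,255)),((-68,0,0),(255,0,255)),((-8,60,0),(255,0,255)),((-68,-60,0),(255,0,255))]+[(tuple(x),(0,255,255)) for x in B]:
    u=(proj(cs,T(b))+.5-[190,220])*5;cv2.circle(big,tuple(int(x) for x in u),4,col,1)
    u=(proj(c,T(b))+.5-[205,140])*8;cv2.circle(bt,tuple(int(x) for x in u),4,col,1)
cv2.imwrite("pics/s1.png",big);cv2.imwrite("pics/t1.png",bt)
E
```

```text
[623.5 139.    8. ] [-0.74  0.34  0.92 -0.37  0.71 -0.04 -0.89  0.04]
```

View pics/s1.png

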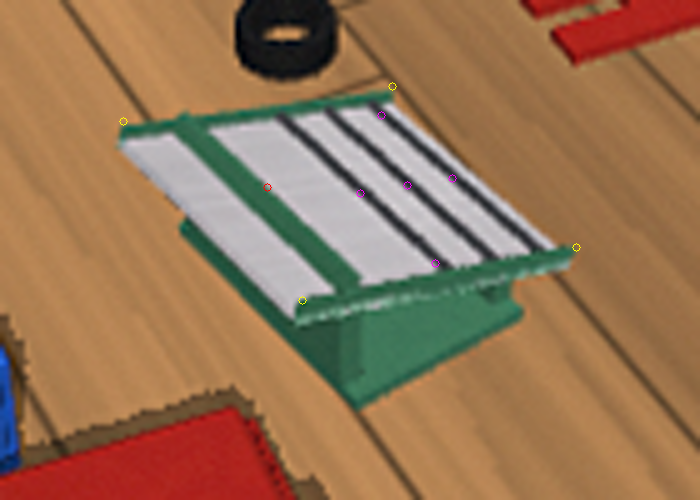

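View pics/t1.png

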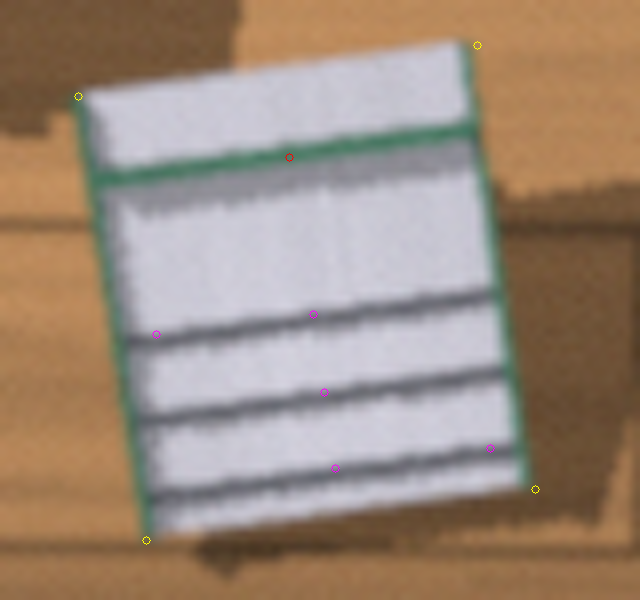

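```bash
cat >> h.py <<'E'
from scipy.spatial.transform import Rotation as Ro
import json
SHIM2TOOL=np.array([[0,-1,0],[-1,0,0],[0,0,-1.]])  # columns: tool x=-y, y=-x, z=-z in shim axes
def toolR(yaw,tilt=0):  # shim yaw deg, tilt deg (closed end up)
    return Ro.from_euler('ZY',[yaw,-tilt],degrees=True).as_matrix()@SHIM2TOOL
def cur(s): return np.array(s["eef_pos"],float),Ro.from_euler('xyz',s["tool_rot"]).as_matrix()
def plan(s,P,R,hand,vmax=60,wmax=10.5,n=None,mx=20):
    p,R0=cur(s);w=Ro.from_matrix(R0.T@R).as_rotvec(degrees=True);dp=np.array(P)-p
    if n is None:n=max(1,int(np.ceil(max(np.linalg.norm(dp)/vmax,np.linalg.norm(w)/wmax))))
    rows=[]
    for i in range(n):
        Ri=R0@Ro.from_rotvec(w*i/n,degrees=True).as_matrix()
        rows.append({"slide":np.round(Ri.T@dp/n,1).tolist(),"turn":np.round(w/n,2).tolist(),"hand":hand})
    print("clock",round(float(s["clock"]),2),"at",np.round(p,1),"err",np.round(dp,1),"rot",np.round(w,2),"n",n,"w",round(float(s["width"]),1),"F",np.round(s["force"],1))
    for r in rows[:mx]:print(json.dumps(r))
E
python3 - <<'E'
from cell import *
from h import *
plan(read_state(),[500,-245,200],toolR(17.5),70)
E
```

```text
clock 0.1 at [242.5 602.5 230.5] err [ 257.5 -847.5  -30.5] rot [1.2000e-01 4.0000e-02 1.4057e+02] n 15 w 85.2 F [-0.2  0.6 -0.2]
{"slide": [-46.0, 37.0, 2.1], "turn": [0.01, 0.0, 9.37], "hand": 70}
{"slide": [-39.4, 44.0, 2.1], "turn": [0.01, 0.0, 9.37], "hand": 70}
{"slide": [-31.7, 49.8, 2.1], "turn": [0.01, 0.0, 9.37], "hand": 70}
{"slide": [-23.1, 54.3, 2.1], "turn": [0.01, 0.0, 9.37], "hand": 70}
{"slide": [-14.0, 57.4, 2.1], "turn": [0.01, 0.0, 9.37], "hand": 70}
{"slide": [-4.4, 58.9, 2.1], "turn": [0.01, 0.0, 9.37], "hand": 70}
{"slide": [5.2, 58.8, 2.1], "turn": [0.01, 0.0, 9.37], "hand": 70}
{"slide": [14.7, 57.2, 2.1], "turn": [0.01, 0.0, 9.37], "hand": 70}
{"slide": [23.8, 54.0, 2.0], "turn": [0.01, 0.0, 9.37], "hand": 70}
{"slide": [32.3, 49.4, 2.0], "turn": [0.01, 0.0, 9.37], "hand": 70}
{"slide": [39.9, 43.5, 2.0], "turn": [0.01, 0.0, 9.37], "hand": 70}
{"slide": [46.5, 36.4, 2.0], "turn": [0.01, 0.0, 9.37], "hand": 70}
{"slide": [51.8, 28.4, 2.0], "turn": [0.01, 0.0, 9.37], "hand": 70}
{"slide": [55.7, 19.6, 2.0], "turn": [0.01, 0.0, 9.37], "hand": 70}
{"slide": [58.2, 10.2, 2.0], "turn": [0.01, 0.0, 9.37], "hand": 70}
```

Request:
{"op": "play_rows", "data": {"targets": [{"slide":[-46,37,2],"turn":[0,0,9.4],"hand":70},{"slide":[-39.4,44,2],"turn":[0,0,9.4],"hand":70},{"slide":[-31.7,49.8,2],"turn":[0,0,9.4],"hand":70},{"slide":[-23.1,54.3,2],"turn":[0,0,9.4],"hand":70},{"slide":[-14,57.4,2],"turn":[0,0,9.4],"hand":70}]}}

```text
clock: 0.72
eef_pos: [328.4, 318.4, 221.2]
tool_rot: [3.142, -0.0, 0.362]
force: [0.8, -0.0, 0.0]
width: 70.0
```

Request:
{"op": "play_rows", "data": {"targets": [{"slide":[-4.4,59,2],"turn":[0,0,9.4],"hand":70},{"slide":[5.2,58.8,2],"turn":[0,0,9.4],"hand":70},{"slide":[14.7,57.2,2],"turn":[0,0,9.4],"hand":70},{"slide":[23.8,54,2],"turn":[0,0,9.4],"hand":70},{"slide":[32.3,49.4,2],"turn":[0,0,9.4],"hand":70}]}}

```text
clock: 1.35
eef_pos: [413.3, 35.9, 211.3]
tool_rot: [-3.141, -0.0, -0.458]
force: [1.5, -0.3, -0.1]
width: 70.0
```

Request:
{"op": "play_rows", "data": {"targets": [{"slide":[40,43.5,2],"turn":[0,0,9.4],"hand":70},{"slide":[46.5,36.4,2],"turn":[0,0,9.4],"hand":70},{"slide":[51.8,28.4,2],"turn":[0,0,9.4],"hand":70},{"slide":[55.7,19.6,2],"turn":[0,0,9.4],"hand":70},{"slide":[58.2,10.2,2],"turn":[0,0,9.4],"hand":70}]}}

```text
clock: 1.98
eef_pos: [497.6, -247.1, 201.0]
tool_rot: [3.142, 0.001, -1.278]
force: [1.6, 0.3, 0.2]
width: 70.2
```

```bash
python3 - <<'E'
from cell import *
from h import *
plan(read_state(),[500,-245,200],toolR(17.5),70)
E
```

```text
clock 1.98 at [ 497.6 -247.1  201. ] err [ 2.4  2.1 -1. ] rot [ 0.    0.04 -0.72] n 1 w 70.2 F [1.6 0.3 0.2]
{"slide": [-1.3, -3.0, 1.0], "turn": [0.0, 0.04, -0.72], "hand": 70}
```

Tracking is excellent. Wrist picture over the red shim.

```bash
cat >> h.py <<'E'
def mask(p,n):
    hsv=cv2.cvtColor(p,cv2.COLOR_BGR2HSV);h=hsv[...,0]
    m={"red":(h<7)|(h>173),"yel":(h>18)&(h<34),"blu":(h>100)&(h<125)}[n]
    return (m&(hsv[...,1]>130)&(hsv[...,2]>60)).astype(np.uint8)
def rects(p,c,n,z=6,amin=400):
    out=[]
    cs,_=cv2.findContours(mask(p,n),cv2.RETR_EXTERNAL,cv2.CHAIN_APPROX_NONE)
    for k in cs:
        if cv2.contourArea(k)<amin:continue
        W=np.array([ray(c,*q[0],z)[:2] for q in k],np.float32);r=cv2.minAreaRect(W)
        x,y,w,h=cv2.boundingRect(k);print(n,(x,y,w,h),np.round(r[0],1),np.round(r[1],1),round(r[2],1))
def look(n,cam="wrist"):
    from cell import get_image,calibration
    c=calibration(cam);p,d=get_image(cam);cv2.imwrite(f"pics/{n}.png",p);np.savez(f"{n}.npz",p=p,d=d,**c);return p,d,c
E
python3 - <<'E'
from cell import *
from h import *
p,d,c=look("w1")
print(np.round(c["K"],1).tolist(),np.round(c["R"],3).tolist(),np.round(-c["R"].T@c["t"],1))
rects(p,c,"red");rects(p,c,"blu");rects(p,c,"yel")
E
```

```text
[[346.6, 0.0, 279.0], [0.0, 346.6, 209.8], [0.0, 0.0, 1.0]] [[0.289, -0.957, -0.0], [-0.915, -0.276, 0.293], [-0.28, -0.084, -0.956]] [ 569.6 -225.4  342.7]
red (247, 301, 89, 52) [ 342.5 -309.5] [110.9  30.5] 80.5
red (377, 208, 87, 105) [ 456.6 -407.6] [107.9  73. ] 1.1
red (0, 163, 43, 104) [386.9  -1. ] [ 36.4 112.6] 86.2
red (269, 133, 56, 81) [ 510.8 -260.8] [79.8 53.3] 16.8
blu (106, 113, 53, 78) [ 484.5 -101.8] [74.1 43.1] 18.1
blu (377, 0, 78, 82) [ 656.1 -325.6] [45.  62.3] 81.4
yel (210, 0, 98, 71) [ 630.5 -186.9] [56.1 72.4] 74.5
```

View pics/w1.png

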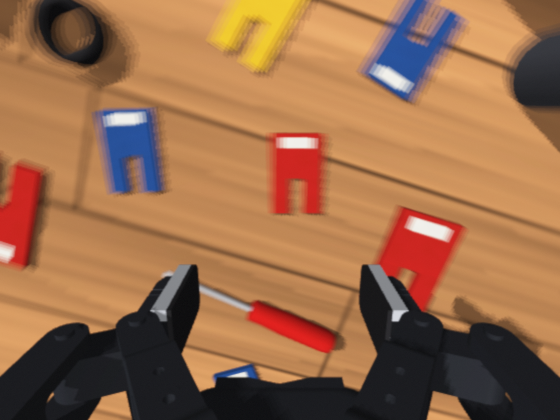

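```bash
python3 - <<'E'
from cell import *
from h import *
plan(read_state(),[510,-259,110],toolR(17),75)
E
```

```text
clock 2.02 at [ 498.7 -257.1  201.7] err [ 11.3  -1.9 -91.7] rot [ 0.02 -0.65 -0.89] n 2 w 70.2 F [ 4.5 -8.7  2.4]
{"slide": [2.0, -5.2, 45.9], "turn": [0.01, -0.32, -0.44], "hand": 75}
{"slide": [2.2, -5.2, 45.8], "turn": [0.01, -0.32, -0.44], "hand": 75}
```

Request:
{"op": "play_rows", "data": {"targets": [{"slide":[8,-3,45],"turn":[0,0,-0.4],"hand":75},{"slide":[8,-3,45],"turn":[0,0,0],"hand":75},{"slide":[0,0,0],"turn":[0,0,0],"hand":75},{"slide":[0,0,0],"turn":[0,0,0],"hand":75}]}}

```text
clock: 2.52
eef_pos: [507.9, -259.3, 112.4]
tool_rot: [-3.141, -0.001, -1.266]
force: [-0.6, -0.5, 0.4]
width: 74.7
```

```bash
python3 - <<'E'
from cell import *
from h import *
print(read_state()["qd"].round(3))
p,d,c=look("w2")
for n in("red","blu","yel"):rects(p,c,n)
plan(read_state(),[510,-259,110],toolR(17),75)
E
```

```text
[-0.007 -0.025  0.011 -0.009 -0.003 -0.003  0.004]
red (220, 362, 64, 21) [ 358.8 -281.9] [16.9 55.7] 10.8
red (361, 330, 24, 37) [ 413.6 -375.4] [18.7 33.6] 89.9
red (396, 245, 101, 89) [ 480.6 -402.9] [62.  74.7] 0.3
red (241, 151, 70, 104) [ 510.2 -256.1] [79.8 50.2] 17.5
blu (7, 119, 92, 109) [482.9 -95.9] [78.8 50.1] 19.0
blu (364, 0, 134, 109) [ 649.  -316.8] [50.  77.1] 76.8
yel (200, 0, 65, 71) [ 615.4 -191.6] [22.5 50.1] 74.8
yel (157, 0, 49, 43) [ 613.7 -160.1] [19.8 29.7] 74.5
clock 2.58 at [ 508.4 -259.4  113. ] err [ 1.6  0.4 -3. ] rot [-0.09 -0.09  0.48] n 1 w 75.0 F [-0.6  0.2  0. ]
{"slide": [0.1, -1.7, 3.0], "turn": [-0.09, -0.09, 0.48], "hand": 75}
```

View pics/w2.png

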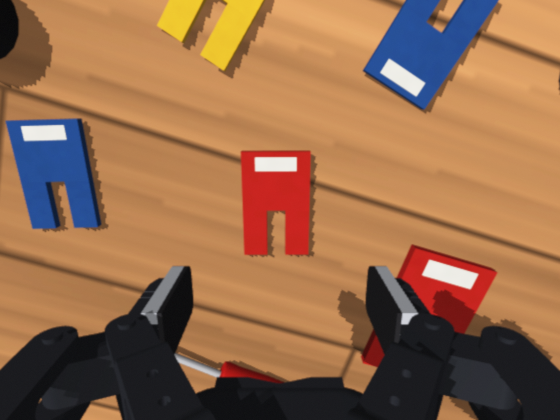

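```bash
cat >> h.py <<'E'
def tips(f,s_pos,s_R):
    z=np.load(f+".npz");p,d=z["p"],z["d"];c={k:z[k] for k in "KRt"}
    v,u=np.mgrid[200:330,120:440];dd=d[200:330,120:440]
    X=np.stack([(u-c["K"][0,2])/c["K"][0,0]*dd,(v-c["K"][1,2])/c["K"][1,1]*dd,dd],-1).reshape(-1,3)
    W=(X-c["t"])@c["R"];T=(W-s_pos)@s_R
    ok=(dd.ravel()>20)&(T[:,2]>-60)&(T[:,2]<20)&(np.abs(T[:,0])<70)&(abs(T[:,1])<20)
    T=T[ok]
    for sg in(-1,1):
        t=T[T[:,0]*sg>0];print(sg,len(t),"zmax pct",np.round(np.percentile(t[:,2],[50,90,98,100]),1)); k=t[t[:,2]>np.percentile(t[:,2],90)];print(np.round(k.mean(0),1))
E
python3 - <<'E'
from cell import *
from h import *
p,R=cur(read_state());tips("w2",p,R)
E
```

```text
-1 3206 zmax pct [-32.9 -15.9 -10.7  -7.5]
[-39.   -3.  -12.6]
1 3233 zmax pct [-32.9 -16.  -10.5  -7.1]
[ 38.2  -3.  -12.6]
```

```bash
python3 - <<'E'
from cell import *
from h import *
plan(read_state(),[510,-256.1,-2.5],toolR(17.5),66,n=3)
E
```

```text
clock 2.58 at [ 508.4 -259.4  113. ] err [   1.6    3.3 -115.5] rot [-0.09 -0.1  -0.02] n 3 w 75.0 F [-0.6  0.2  0. ]
{"slide": [-1.0, -0.8, 38.5], "turn": [-0.03, -0.03, -0.01], "hand": 66}
{"slide": [-0.9, -0.8, 38.5], "turn": [-0.03, -0.03, -0.01], "hand": 66}
{"slide": [-0.9, -0.8, 38.5], "turn": [-0.03, -0.03, -0.01], "hand": 66}
```

Request:
{"op": "play_rows", "data": {"targets": [{"slide":[-1,-1,45],"turn":[0,0,0],"hand":66},{"slide":[-1,-0.5,45],"turn":[0,0,0],"hand":66},{"slide":[-1,-0.5,13],"turn":[0,0,0],"hand":66},{"slide":[0,0,0],"turn":[0,0,0],"hand":66}]}}

```text
clock: 3.08
eef_pos: [509.3, -255.8, 9.3]
tool_rot: [-3.141, -0.001, -1.266]
force: [0.1, -0.2, -0.1]
width: 66.2
```

```bash
python3 - <<'E'
from cell import *
from h import *
p,d,c=look("w3")
plan(read_state(),[510,-256.1,-2.5],toolR(17.5),66,n=1)
P,R=cur(read_state());tips("w3",P,R)
E
```

```text
clock 3.12 at [ 509.7 -256.3   10. ] err [  0.3   0.2 -12.5] rot [-0.09 -0.11 -0.02] n 1 w 65.9 F [-0.6 -0.8 -0.6]
{"slide": [-0.1, -0.3, 12.5], "turn": [-0.09, -0.11, -0.02], "hand": 66}
-1 12772 zmax pct [ 5.2 11.1 11.7 12.6]
[-44.5  -3.6  11.5]
1 12795 zmax pct [ 5.3 11.3 11.8 13. ]
[47.1 -4.2 11.6]
```

View pics/w3.png

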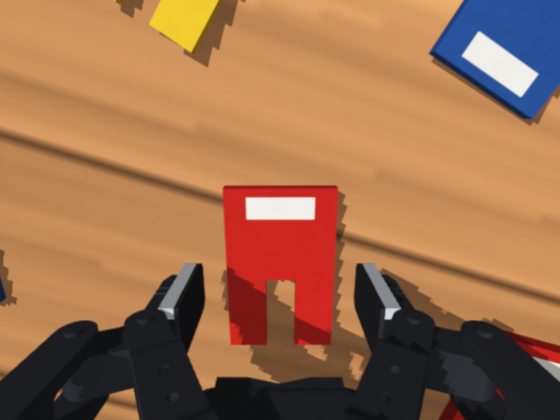

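Request:
{"op": "play_rows", "data": {"targets": [{"slide":[0,0,7],"turn":[0,0,0],"hand":62},{"slide":[0,-0.3,5.5],"turn":[0,0,0],"hand":58},{"slide":[0,0,0],"turn":[0,0,0],"hand":58}]}}

```text
clock: 3.5
eef_pos: [508.9, -255.4, -4.3]
tool_rot: [3.142, 0.0, -1.266]
force: [-0.0, -0.1, 0.2]
width: 58.2
```

Request:
{"op": "play_rows", "data": {"targets": [{"slide":[0,0,-1],"turn":[0,0,0],"hand":40},{"slide":[0,0,0],"turn":[0,0,0],"hand":40},{"slide":[0,0,0],"turn":[0,0,0],"hand":40}]}}

```text
clock: 3.88
eef_pos: [509.4, -256.1, -2.4]
tool_rot: [-3.141, -0.001, -1.266]
force: [-1.2, 0.3, 6.9]
width: 47.9
```

```bash
python3 - <<'E'
from cell import *
from h import *
s=read_state();print(s["width"],s["force"],s["eef_pos"])
E
```

```text
47.915416737489835 [-1.22630914  0.26317549  6.86923095] [ 509.35606752 -256.09386236   -2.37898432]
```

Request:
{"op": "play_rows", "data": {"targets": [{"slide":[0,0,-10],"turn":[0,0,0],"hand":40},{"slide":[0,0,-40],"turn":[0,0,0],"hand":40},{"slide":[0,0,-50],"turn":[0,0,0],"hand":40},{"slide":[0,0,-20],"turn":[0,0,0],"hand":40},{"slide":[0,0,0],"turn":[0,0,0],"hand":40}]}}

```text
clock: 4.5
eef_pos: [509.8, -255.7, 118.3]
tool_rot: [-3.139, -0.002, -1.266]
force: [-0.2, -0.5, -1.9]
width: 47.8
```

```bash
python3 - <<'E'
from cell import *
from h import *
p,d,c=look("w4")
# stand off above the rack: slope-normal approach
s=read_state();print(s["width"],s["force"],s["eef_pos"])
E
```

```text
47.67638103278974 [-0.51622073 -0.34974015 -2.24963972] [ 508.99917568 -255.04022731  116.91267928]
```

View pics/w4.png

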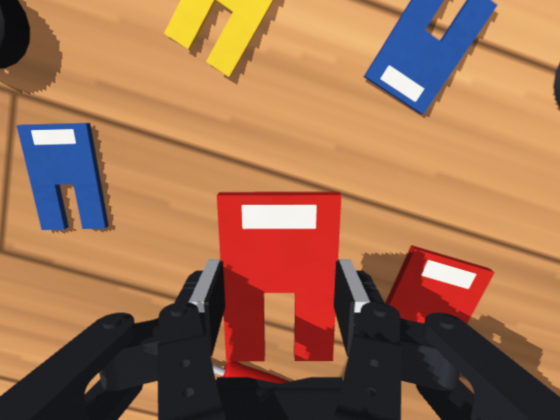

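```bash
cat >> h.py <<'E'
def held(f,n,s):
    z=np.load(f+".npz");p,d=z["p"],z["d"];c={k:z[k] for k in "KRt"}
    m=mask(p,n);k,_=cv2.findContours(m,cv2.RETR_EXTERNAL,cv2.CHAIN_APPROX_NONE)
    k=max(k,key=cv2.contourArea);m=cv2.drawContours(np.zeros_like(m),[k],-1,1,-1)
    v,u=np.nonzero(cv2.erode(m,np.ones((5,5)))&mask(p,n));dd=d[v,u];P,R=cur(s)
    X=np.stack([(u-c["K"][0,2])/c["K"][0,0]*dd,(v-c["K"][1,2])/c["K"][1,1]*dd,dd],-1)
    T=((X-c["t"])@c["R"]-P)@R
    T=T[abs(T[:,2]-np.median(T[:,2]))<8]
    A=np.c_[T[:,:2],np.ones(len(T))];co=np.linalg.lstsq(A,T[:,2],rcond=None)[0]
    print("top face plane in tool: slopes deg",np.round(np.degrees(np.arctan(co[:2])),2),"z0",round(co[2],2))
    # contour -> plane
    n_=np.array([-co[0],-co[1],1.]);Rc=c["R"];o=(-Rc.T@c["t"]-P)@R
    q=[]
    for (a,b) in k[:,0]:
        dr=(Rc.T@np.linalg.solve(c["K"],[a,b,1.]))@R;t=(co[2]-n_@o)/(n_@dr);q.append((o+dr*t)[:2])
    q=np.array(q,np.float32);r=cv2.minAreaRect(q);print("rect in tool xy",np.round(r[0],1),np.round(r[1],1),round(r[2],2),"x",q[:,0].min().round(1),q[:,0].max().round(1),"y",q[:,1].min().round(1),q[:,1].max().round(1))
E
python3 - <<'E'
from cell import *
from h import *
held("w4","red",read_state())
E
```

```text
top face plane in tool: slopes deg [-0.09  0.02] z0 -8.92
rect in tool xy [-0.1  4.8] [52.2 94.3] 0.7 x -26.7 25.9 y -42.1 51.9
```

```bash
cat >> h.py <<'E'
RACK=[623.5,139.0,8.0]
def place(slot,up=0,fx=4,off=(0,-0.5,-5.5),dy=0,tilt=31.5):
    """TCP pose; up = mm along world z above seat"""
    Rb=Ro.from_euler('ZY',[RACK[2],-20],degrees=True).as_matrix()
    foot=np.r_[RACK[0],RACK[1],52]+Rb@np.array([slot+fx,dy,0.])
    Rs=Ro.from_euler('ZY',[RACK[2],-tilt],degrees=True).as_matrix()
    cen=foot+Rs@np.array([40,0,3.]);R=Rs@SHIM2TOOL
    return cen-R@np.array(off)+[0,0,up],R
E
python3 - <<'E'
from cell import *
from h import *
P,R=place(-8,80);print(P)
plan(read_state(),P+[0,0,30],R,40,vmax=55)
E
```

```text
[654.42286572 143.34592536 149.13901232]
clock 4.55 at [ 509.  -255.   116.9] err [145.4 398.4  62.2] rot [31.4   2.62  9.25] n 8 w 47.7 F [-0.5 -0.3 -2.2]
{"slide": [-42.0, -32.3, -7.8], "turn": [3.93, 0.33, 1.16], "hand": 40}
{"slide": [-42.6, -31.9, -5.8], "turn": [3.93, 0.33, 1.16], "hand": 40}
{"slide": [-43.3, -31.4, -3.9], "turn": [3.93, 0.33, 1.16], "hand": 40}
{"slide": [-43.9, -30.7, -2.0], "turn": [3.93, 0.33, 1.16], "hand": 40}
{"slide": [-44.5, -29.9, -0.2], "turn": [3.93, 0.33, 1.16], "hand": 40}
{"slide": [-45.1, -28.9, 1.6], "turn": [3.93, 0.33, 1.16], "hand": 40}
{"slide": [-45.7, -27.9, 3.3], "turn": [3.93, 0.33, 1.16], "hand": 40}
{"slide": [-46.2, -26.6, 4.9], "turn": [3.93, 0.33, 1.16], "hand": 40}
```

Request:
{"op": "play_rows", "data": {"targets": [{"slide":[-42,-32.3,-7.8],"turn":[3.9,0.3,1.2],"hand":40},{"slide":[-42.6,-31.9,-5.8],"turn":[3.9,0.3,1.2],"hand":40},{"slide":[-43.3,-31.4,-3.9],"turn":[3.9,0.3,1.2],"hand":40},{"slide":[-43.9,-30.7,-2],"turn":[3.9,0.3,1.2],"hand":40},{"slide":[-44.5,-29.9,-0.2],"turn":[3.9,0.3,1.2],"hand":40}]}}

```text
clock: 5.18
eef_pos: [599.5, -5.0, 154.4]
tool_rot: [-2.802, -0.007, -1.374]
force: [0.9, -0.3, -2.4]
width: 47.8
```

Request:
{"op": "play_rows", "data": {"targets": [{"slide":[-45,-28.9,1.6],"turn":[3.9,0.3,1.2],"hand":40},{"slide":[-45.7,-27.9,3.3],"turn":[3.9,0.3,1.2],"hand":40},{"slide":[-46.2,-26.6,4.9],"turn":[3.9,0.3,1.2],"hand":40},{"slide":[0,0,0],"turn":[0,0,0],"hand":40},{"slide":[0,0,0],"turn":[0,0,0],"hand":40}]}}

```text
clock: 5.8
eef_pos: [665.3, 144.9, 196.3]
tool_rot: [-2.64, 0.002, -1.437]
force: [-0.8, -0.7, -1.9]
width: 47.9
```

```bash
python3 - <<'E'
from cell import *
from h import *
p,d,c=look("w5")
P,R=place(-8,80)
plan(read_state(),P+[0,0,30],R,40,vmax=55)
for b in [(53,0,12),(53,71,12),(53,-71,12),(85,75,6),(85,-75,6),(-8,60,0),(-8,-60,0),(-38,60,0),(-38,-60,0)]:
    Rb=Ro.from_euler('ZY',[RACK[2],-20],degrees=True).as_matrix()
    u=proj(c,np.r_[RACK[0],RACK[1],52]+Rb@np.array(b,float));cv2.circle(p,tuple(int(round(x)) for x in u),3,(0,255,255),1);print(b,u.round())
cv2.imwrite("pics/w5o.png",p)
E
```

```text
clock 5.85 at [665.5 143.3 196.6] err [-11.1   0.  -17.5] rot [ 2.75 -0.15 -0.42] n 1 w 47.6 F [-0.1 -0.7 -1.7]
{"slide": [-1.5, 18.1, 10.0], "turn": [2.75, -0.15, -0.42], "hand": 40}
(53, 0, 12) [279. 274.]
(53, 71, 12) [188. 274.]
(53, -71, 12) [370. 273.]
(85, 75, 6) [183. 232.]
(85, -75, 6) [375. 231.]
(-8, 60, 0) [208. 339.]
(-8, -60, 0) [351. 339.]
(-38, 60, 0) [209. 372.]
(-38, -60, 0) [350. 372.]
```

View pics/w5o.png

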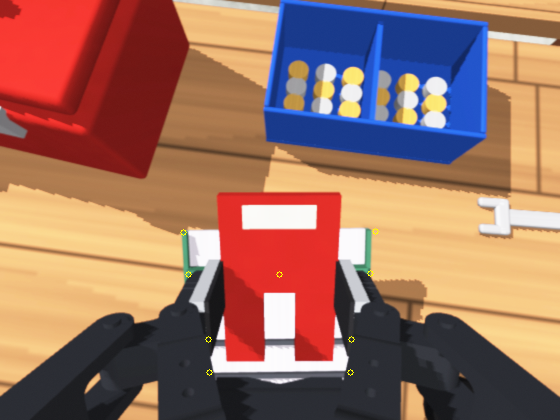

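Request:
{"op": "play_rows", "data": {"targets": [{"slide":[-1.5,18,10],"turn":[2.7,-0.1,-0.4],"hand":40},{"slide":[0,0,0],"turn":[0,0,0],"hand":40},{"slide":[0,0,0],"turn":[0,0,0],"hand":40}]}}

```text
clock: 6.22
eef_pos: [666.5, 147.9, 201.1]
tool_rot: [-2.632, -0.003, -1.434]
force: [0.1, -1.0, -2.2]
width: 47.3
```

```bash
python3 - <<'E'
from cell import *
from h import *
p,d,c=look("w6")
z=np.load("w6.npz")
P,R=place(-8,12)
plan(read_state(),P,R,40,n=3)
Rb=Ro.from_euler('ZY',[RACK[2],-20],degrees=True).as_matrix()
o=p.copy()
for b in [(53,71,12),(53,-71,12),(56,71,12),(85,75,6),(85,-75,6),(85,71,0),(85,-71,0),(-8,60,0),(-8,-60,0),(-8,0,0)]:
    u=proj(c,np.r_[RACK[0],RACK[1],52]+Rb@np.array(b,float));cv2.circle(o,tuple(int(round(x)) for x in u),2,(0,0,255),1)
cv2.imwrite("pics/w6o.png",cv2.resize(o[200:400,160:400],None,fx=3,fy=3,interpolation=2))
held("w6","red",read_state())
E
```

```text
clock 6.28 at [666.6 148.  201.1] err [ -12.1   -4.7 -120. ] rot [ 2.3  -0.23 -0.03] n 3 w 47.7 F [-0.1 -0.5 -1.8]
{"slide": [0.9, 23.2, 32.8], "turn": [0.77, -0.08, -0.01], "hand": 40}
{"slide": [0.9, 23.6, 32.5], "turn": [0.77, -0.08, -0.01], "hand": 40}
{"slide": [0.9, 24.1, 32.2], "turn": [0.77, -0.08, -0.01], "hand": 40}
top face plane in tool: slopes deg [ 1.61 -0.66] z0 151.04
rect in tool xy [-145.2  -90.2] [141.3 142.5] 12.51 x -228.8 -67.9 y -148.5 -10.9
```

View pics/w6o.png

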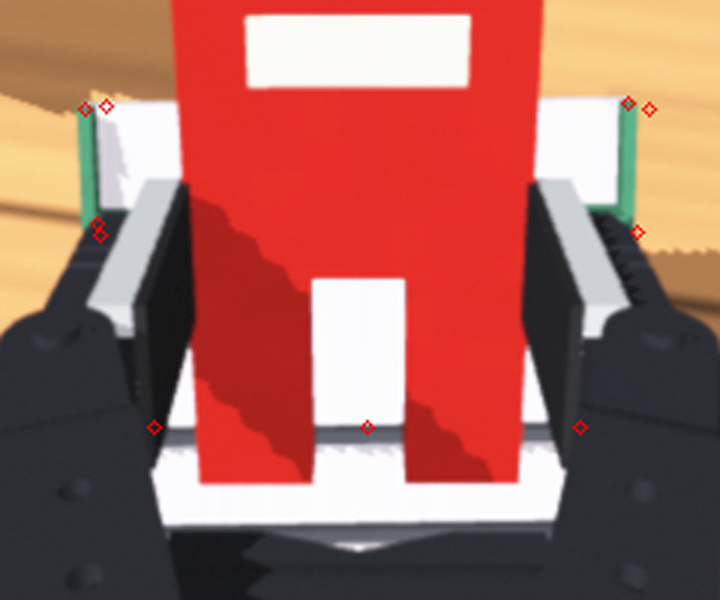

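```bash
python3 - <<'E'
from cell import *
from h import *
s=read_state();print(s["qpos"].round(3),s["qd"].round(3),s["tau"].round(1))
E
```

```text
[-0.644  0.594  0.515  1.982 -1.099  0.233 -0.679] [-0.003  0.001  0.001 -0.002  0.001  0.     0.   ] [ -0.  -47.9   7.3 -15.9  -0.5  -1.6   0. ]
```

```bash
cat > kin.py <<'E'
import numpy as np,itertools,json,os
from scipy.spatial.transform import Rotation as Ro
from scipy.optimize import least_squares
def fk(q,sg,L,phi=0):
    # axes z,y,z,y,z,y,z with signs; L=[d1,L1,a,L2,a2,L3] a=elbow offset, a2=wrist offset
    T=np.eye(3);p=np.array([0,0,L[0]],float)
    ax='zyzyzyz'
    def r(i):return Ro.from_euler(ax[i],sg[i]*q[i]+(phi if i==0 else 0)).as_matrix()
    T=T@r(0)@r(1)@r(2);p=p+T@[L[2],0,L[1]]
    T=T@r(3);p=p+T@[-L[2]+L[6],0,0];T=T@r(4);p=p+T@[0,0,L[3]]
    T=T@r(5);p=p+T@[L[4],0,0];T=T@r(6);p=p+T@[0,0,L[5]]
    return p,T
def load():return json.load(open("samples.json")) if os.path.exists("samples.json") else []
def add(s):
    S=load();S.append([list(map(float,s["qpos"])),list(map(float,s["eef_pos"])),list(map(float,s["tool_rot"]))]);json.dump(S,open("samples.json","w"))
E
python3 - <<'E'
from cell import *
from kin import *
S=[[[-1.254,0.6285,0.038,1.5175,-0.027,0.996,-0.02],[242.6,602.6,230.8],[3.1416,0.001,1.188]]]
json.dump(S,open("samples.json","w"));add(read_state());S=load()
res=[]
for c in itertools.product([1,-1],repeat=4):
    sg=[c[0],1,c[1],1,c[2],1,c[3]]
    for az in (0,np.pi):
        def f(x):
            o=[]
            for q,p,e in S:
                P,R=fk(q,sg,x[:7],az+x[7]);Rm=Ro.from_euler('xyz',e).as_matrix()@Ro.from_euler('z',x[8]).as_matrix()
                o+=list((P-p))+list(300*Ro.from_matrix(R.T@Rm).as_rotvec())
            o+=list(0.005*np.array(x[[2,4,6]]))
            return np.array(o)
        for tz in(0,np.pi/2,np.pi,-np.pi/2):
            r=least_squares(f,[350,400,0,400,0,250,0,0,tz],max_nfev=300);res.append((r.cost,sg,az,r.x.round(2)))
res.sort(key=lambda t:t[0])
for t in res[:6]:print(round(t[0],2),t[1],round(t[2],2),t[3].tolist())
E
```

```text
11.79 [-1, 1, -1, 1, -1, 1, -1] 0 [1490.54, 729.35, -48.29, 1011.14, 247.59, 801.99, 579.09, -0.02, 3.16]
11.79 [-1, 1, -1, 1, -1, 1, -1] 0 [1490.54, 729.35, -48.29, 1011.14, 247.59, 801.99, 579.09, -0.02, -3.12]
11.79 [-1, 1, -1, 1, -1, 1, -1] 3.14 [1490.54, 729.35, -48.29, 1011.14, 247.59, 801.99, 579.09, -3.17, 3.16]
11.79 [-1, 1, -1, 1, -1, 1, -1] 0 [1490.54, 729.35, -48.29, 1011.15, 247.59, 801.99, 579.09, -0.02, 3.16]
11.79 [-1, 1, -1, 1, -1, 1, -1] 3.14 [1490.54, 729.35, -48.29, 1011.14, 247.59, 801.99, 579.09, -3.17, 9.45]
11.79 [-1, 1, -1, 1, -1, 1, -1] 0 [1490.54, 729.35, -48.29, 1011.14, 247.59, 801.99, 579.09, -0.02, 3.16]
```

```bash
cat >> kin.py <<'E'
SG=[-1,1,-1,1,-1,1,-1]
def fit(mask=(0,1,3,5),extra=True,verb=1):
    S=load();m=list(mask)
    def unpack(x):
        L=np.zeros(7);L[m]=x[:len(m)];return L,x[len(m)],x[len(m)+1]
    def f(x):
        L,ph,tz=unpack(x);o=[]
        for q,p,e in S:
            P,R=fk(q,SG,L,ph);Rm=Ro.from_euler('xyz',e).as_matrix()@Ro.from_euler('z',tz).as_matrix()
            o+=list((P-p))+list(300*Ro.from_matrix(R.T@Rm).as_rotvec())
        return np.array(o)
    x0=[{0:300,1:400,3:400,5:250}.get(i,0) for i in m]+[0,np.pi]
    r=least_squares(f,x0)
    if verb:print(mask,round(r.cost,2),r.x.round(3));print(r.fun.reshape(-1,6).round(1))
    return unpack(r.x)
E
python3 - <<'E'
from kin import *
fit();fit((0,1,3,5,4))
E
```

```text
(0, 1, 3, 5) 21.61 [ 3.33764e+02  5.67419e+02  3.76194e+02  3.56469e+02 -4.20000e-02
  3.18100e+00]
[[-1.2  0.1  1.   0.1  0.3 -0.7]
 [ 0.2  0.4 -1.   0.1  6.2  0.7]]
(0, 1, 3, 5, 4) 20.5 [ 3.28483e+02  5.69541e+02  3.71878e+02  3.56181e+02 -2.72900e+00
 -4.20000e-02  3.18100e+00]
[[-1.4  0.5  0.1  0.1  0.3 -0.7]
 [ 0.  -0.1 -0.1  0.1  6.1  0.7]]
```

```bash
cat >> kin.py <<'E'
LO=np.array([-3.06,-.37,-1.25,.18,-1.1,.23,-2.94]);HI=np.array([3.06,2.12,1.32,2.47,4.24,1.98,2.94])
def ik(P,R,L,ph,tz,n=60,seed=0,margin=0.03,flips=(0,1)):
    rng=np.random.default_rng(seed);out=[]
    Rz=Ro.from_euler('z',tz).as_matrix()
    for fl in flips:
        Rt=R@Ro.from_euler('z',np.pi*fl).as_matrix()@Rz
        def f(q):
            p,T=fk(q,SG,L,ph);return np.r_[p-P,300*Ro.from_matrix(T.T@Rt).as_rotvec()]
        for _ in range(n):
            q0=rng.uniform(LO+.1,HI-.1)
            r=least_squares(f,q0,bounds=(LO+margin,HI-margin),max_nfev=80)
            if r.cost<1: out.append((fl,r.x))
    return out
E
python3 - <<'E'
from kin import *;from h import place,toolR
L,ph,tz=fit(verb=0)
for nm,(P,R) in {"red":place(-8),"red80":place(-8,80),"yel":place(-38),"blu":place(-68),"blu40":place(-68,40)}.items():
    o=ik(P,R,L,ph,tz,n=40);print(nm,P.round(),len(o))
    for fl,q in sorted(o,key=lambda t:(t[0],t[1][4]))[::max(1,len(o)//8)]:print(fl,q.round(2))
E
```

```text
red [654. 143.  69.] 31
0 [ 0.2   0.93 -0.78  2.13  2.12  0.7   2.65]
0 [-0.12  0.79 -0.26  2.13  2.53  0.39  2.1 ]
0 [-0.33  0.78  0.07  2.13  3.1   0.31  1.46]
0 [-0.87  1.03  0.99  2.13  4.2   0.77  0.12]
0 [-0.89  1.06  1.04  2.13  4.21  0.81  0.09]
1 [ 0.16  0.9  -0.71  2.13  2.15  0.65 -0.55]
1 [ 0.04  0.84 -0.52  2.13  2.27  0.52 -0.72]
1 [-0.05  0.81 -0.36  2.13  2.41  0.44 -0.9 ]
1 [-0.07  0.8  -0.33  2.13  2.45  0.42 -0.94]
1 [-0.22  0.78 -0.1   2.13  2.78  0.34 -1.33]
1 [-0.42  0.78  0.21  2.13  3.38  0.32 -1.99]
red80 [654. 143. 149.] 37
0 [ 0.27  0.8  -0.91  2.1   1.83  0.67  2.91]
0 [-0.07  0.64 -0.32  2.1   2.06  0.28  2.57]
0 [-0.09  0.64 -0.3   2.1   2.08  0.26  2.54]
0 [-0.6   0.66  0.48  2.1   4.2   0.26  0.31]
0 [-0.61  0.67  0.48  2.1   4.21  0.27  0.3 ]
1 [ 0.39  0.97 -1.2   2.1   1.82  0.95 -0.14]
1 [ 0.14  0.71 -0.67  2.1   1.88  0.49 -0.33]
1 [-0.07  0.64 -0.33  2.1   2.05  0.28 -0.56]
1 [-0.09  0.64 -0.3   2.1   2.08  0.26 -0.6 ]
1 [-0.6   0.67  0.48  2.1   4.2   0.26 -2.84]
yel [627. 139.  59.] 29
0 [ 0.38  1.19 -1.22  2.2   2.06  1.14  2.85]
0 [-0.08  0.81
[... 669 characters left out ...]
-0.76  2.28  2.29  0.8  -0.72]
1 [ 0.13  0.92 -0.68  2.28  2.34  0.75 -0.78]
1 [-0.03  0.84 -0.41  2.28  2.55  0.61 -1.05]
1 [-0.12  0.82 -0.28  2.28  2.68  0.56 -1.21]
1 [-0.27  0.8  -0.05  2.28  2.94  0.5  -1.52]
1 [-0.91  1.1   1.05  2.28  4.08  0.91 -2.91]
blu40 [599. 135.  89.] 26
0 [-0.06  0.74 -0.36  2.28  2.5   0.49  2.11]
0 [-0.39  0.71  0.13  2.28  3.18  0.39  1.36]
0 [-0.96  1.06  1.16  2.28  4.21  0.93  0.13]
1 [ 0.36  1.06 -1.16  2.28  2.03  1.05 -0.39]
1 [ 0.19  0.86 -0.79  2.28  2.18  0.73 -0.63]
1 [ 0.17  0.84 -0.74  2.28  2.21  0.7  -0.67]
1 [-0.03  0.75 -0.42  2.28  2.45  0.52 -0.97]
1 [-0.07  0.74 -0.34  2.28  2.52  0.49 -1.06]
1 [-0.22  0.71 -0.11  2.28  2.81  0.41 -1.38]
```

```bash
cat >> kin.py <<'E'
def jac(q,L,ph):
    J=np.zeros((6,7));p0,T0=fk(q,SG,L,ph)
    for i in range(7):
        e=np.array(q,float);e[i]+=1e-5;p,T=fk(e,SG,L,ph)
        J[:3,i]=(p-p0)/1e-5;J[3:,i]=Ro.from_matrix(T@T0.T).as_rotvec()/1e-5
    return J
E
python3 - <<'E'
from kin import *
L,ph,tz=fit(verb=0)
rows=[[[-46,37,2],[0,0,9.4]],[[-39.4,44,2],[0,0,9.4]],[[-31.7,49.8,2],[0,0,9.4]],[[-23.1,54.3,2],[0,0,9.4]],[[-14,57.4,2],[0,0,9.4]],[[-4.4,59,2],[0,0,9.4]],[[5.2,58.8,2],[0,0,9.4]],[[14.7,57.2,2],[0,0,9.4]],[[23.8,54,2],[0,0,9.4]],[[32.3,49.4,2],[0,0,9.4]],[[40,43.5,2],[0,0,9.4]],[[46.5,36.4,2],[0,0,9.4]],[[51.8,28.4,2],[0,0,9.4]],[[55.7,19.6,2],[0,0,9.4]],[[58.2,10.2,2],[0,0,9.4]],
[[16,-6,90],[0,0,-.4]],[[-3,-2,103],[0,0,0]],[[0,0,11.5],[0,0,0]],[[0,0,-121],[0,0,0]],
[[-42,-32.3,-7.8],[3.9,.3,1.2]],[[-42.6,-31.9,-5.8],[3.9,.3,1.2]],[[-43.3,-31.4,-3.9],[3.9,.3,1.2]],[[-43.9,-30.7,-2],[3.9,.3,1.2]],[[-44.5,-29.9,-.2],[3.9,.3,1.2]],[[-45,-28.9,1.6],[3.9,.3,1.2]],[[-45.7,-27.9,3.3],[3.9,.3,1.2]],[[-46.2,-26.6,4.9],[3.9,.3,1.2]]]
Rz=Ro.from_euler('z',tz).as_matrix()
q=np.array(load()[0][0]);p,T=fk(q,SG,L,ph);R=T@Rz.T
for k,(s,t) in enumerate(rows):
    P=p+R@s;Rn=R@Ro.from_rotvec(t,degrees=True).as_matrix()
    for it in range(10):
        pc,Tc=fk(q,SG,L,ph);e=np.r_[P-pc,Ro.from_matrix(Rn@Rz@Tc.T).as_rotvec()]
        J=jac(q,L,ph);W=np.diag([1,1,1,300,300,300]);q=q+np.linalg.pinv(W@J)@(W@e)
    p,R=P,Rn
    if k in(4,9,14,18,22,26):print(k,p.round(),q.round(2))
print(load()[1][0])
E
```

```text
4 [326. 320. 222.] [-1.02  0.39  0.28  2.05 -0.16  0.73 -0.27]
9 [410.  37. 212.] [-0.53  0.37  0.54  2.16 -0.3   0.67 -0.23]
14 [ 494. -246.  202.] [-0.03  0.62  0.71  1.83 -0.51  0.89 -0.34]
18 [ 505. -257.  118.] [ 0.04  0.75  0.63  1.86 -0.63  0.75 -0.24]
22 [579. -58. 149.] [-0.21  0.6   0.48  2.05 -0.94  0.45 -0.34]
26 [653. 141. 181.] [-0.22  0.56 -0.09  2.08 -1.22 -0.11 -0.48]
[-0.6441177615171196, 0.594241722488958, 0.514943700822904, 1.9821126784093595, -1.0992819453977385, 0.2332810797331088, -0.6786591180729664]
```

```bash
python3 - <<'E'
from kin import *;from h import place,toolR
L,ph,tz=fit(verb=0)
for nm,(P,R) in {"yelpick":([634,-182,-3],toolR(-15)),"yel100":([634,-182,100],toolR(-15)),"blupick":([483,-96,-3],toolR(19)),"blu100":([483,-96,100],toolR(19)),"blu mid t15":([483,-96,100],toolR(19,15))}.items():
    o=ik(np.array(P,float),R,L,ph,tz,n=30);print(nm,len(o))
    for fl,q in sorted(o,key=lambda t:(t[0],t[1][4]))[::max(1,len(o)//8)]:print(fl,q.round(2))
# max tilt in non flipped
for t in range(-20,30,6):
  for k in(-8,-68):
    P,R=place(k,tilt=31.5);Rs=toolR(8.,t);c=P+R@np.array([0,-.5,-5.5])
    P2=c-Rs@np.array([0,-.5,-5.5]);o=ik(P2,Rs,L,ph,tz,n=25);o=[x for x in o if x[1][4]<1.3]
    print("tilt",t,k,len(o),[(a,b.round(2).tolist()) for a,b in o[:2]])
E
```

```text
yelpick 20
0 [ 0.08  0.95  0.29  1.64 -0.41  0.61 -1.24]
0 [ 0.1   0.95  0.25  1.64 -0.36  0.6  -1.29]
0 [ 0.2   0.94  0.07  1.64 -0.1   0.57 -1.5 ]
0 [ 0.44  0.97 -0.37  1.64  0.52  0.64 -2.03]
0 [ 0.8   1.3  -1.22  1.64  1.31  1.22 -2.57]
1 [ 0.41  0.96 -0.3   1.64  0.43  0.61  1.18]
1 [ 0.45  0.97 -0.38  1.64  0.54  0.64  1.09]
1 [ 0.47  0.98 -0.42  1.64  0.59  0.66  1.05]
1 [ 0.56  1.02 -0.6   1.64  0.79  0.74  0.89]
1 [ 0.77  1.23 -1.09  1.64  1.21  1.09  0.61]
yel100 20
0 [-0.31  1.09  1.15  1.6  -1.06  1.18 -0.75]
0 [ 0.06  0.81  0.31  1.6  -0.32  0.78 -1.31]
0 [ 0.31  0.8  -0.12  1.6   0.13  0.75 -1.7 ]
0 [ 0.4   0.81 -0.28  1.6   0.29  0.77 -1.84]
0 [ 0.63  0.91 -0.73  1.6   0.72  0.92 -2.19]
1 [ 0.36  0.8  -0.21  1.6   0.22  0.76  1.36]
1 [ 0.53  0.85 -0.52  1.6   0.53  0.84  1.1 ]
1 [ 0.56  0.87 -0.59  1.6   0.59  0.86  1.05]
1 [ 0.66  0.93 -0.81  1.61  0.79  0.96  0.89]
1 [ 0.75  1.03 -1.04  1.6   0.97  1.1   0.76]
blupick 24
0 [-0.02  0.84  0.27  2.11 -0.77  0.29 -0.33]
0 [ 0.02  0.83  0.21  2.11 -0.65  0.26 -0.45]
0 [ 0.74  1.09 -1.    2.11  1.37  0.86 -2.39]
0 [ 0.82  
[... 2174 characters left out ...]
74, -0.58, 0.71, -1.18])]
tilt 4 -8 16 [(0, [0.31, 1.15, -1.19, 1.67, 1.23, 1.15, -2.65]), (0, [-0.44, 0.84, 0.31, 1.67, -0.39, 0.62, -1.35])]
tilt 4 -68 17 [(0, [0.21, 0.96, -0.85, 1.84, 1.07, 0.79, -2.64]), (0, [-0.44, 0.81, 0.28, 1.84, -0.44, 0.48, -1.29])]
tilt 10 -8 18 [(0, [-0.39, 0.79, 0.21, 1.78, -0.33, 0.42, -1.39]), (0, [-0.16, 0.79, -0.17, 1.78, 0.34, 0.42, -2.0])]
tilt 10 -68 19 [(0, [-0.23, 0.77, -0.07, 1.95, 0.25, 0.26, -1.94]), (0, [-0.46, 0.79, 0.29, 1.95, -0.65, 0.31, -1.09])]
tilt 16 -8 18 [(0, [-0.44, 0.78, 0.26, 1.88, -0.66, 0.26, -1.08]), (0, [-0.15, 0.77, -0.19, 1.88, 0.64, 0.26, -2.31])]
tilt 16 -68 0 []
tilt 22 -8 0 []
tilt 22 -68 0 []
tilt 28 -8 0 []
tilt 28 -68 0 []
```

The joint states show why the arm stalled. In this wrist configuration q5 and q6 are on their limits, so the tool can't lean forward 31.5° over the rack. I'll put red back on the table and regrip it with the tool leaned back about 22.5°. The tool then leans only about 9° at placing, which is reachable.

```bash
cat >> h.py <<'E'
def go(P,R,hand,**k):
    from cell import read_state
    from kin import add
    s=read_state();add(s);print("q",s["qpos"].round(2));plan(s,P,R,hand,**k)
E
python3 - <<'E'
from h import *
go([510,-256,60],toolR(17.5),40,vmax=56)
E
```

```text
q [-0.64  0.59  0.51  1.98 -1.1   0.23 -0.68]
clock 6.28 at [666.6 148.  201.1] err [-156.6 -404.  -141.1] rot [-29.12  -2.63  -9.39] n 9 w 47.7 F [-0.1 -0.5 -1.8]
{"slide": [42.0, 28.1, 2.4], "turn": [-3.24, -0.29, -1.04], "hand": 40}
{"slide": [41.5, 28.7, 3.8], "turn": [-3.24, -0.29, -1.04], "hand": 40}
{"slide": [41.0, 29.2, 5.2], "turn": [-3.24, -0.29, -1.04], "hand": 40}
{"slide": [40.5, 29.6, 6.7], "turn": [-3.24, -0.29, -1.04], "hand": 40}
{"slide": [40.0, 29.9, 8.1], "turn": [-3.24, -0.29, -1.04], "hand": 40}
{"slide": [39.5, 30.1, 9.6], "turn": [-3.24, -0.29, -1.04], "hand": 40}
{"slide": [39.0, 30.3, 11.1], "turn": [-3.24, -0.29, -1.04], "hand": 40}
{"slide": [38.5, 30.3, 12.7], "turn": [-3.24, -0.29, -1.04], "hand": 40}
{"slide": [38.1, 30.2, 14.2], "turn": [-3.24, -0.29, -1.04], "hand": 40}
```

Request:
{"op": "play_rows", "data": {"targets": [{"slide":[42,28,2.4],"turn":[-3.2,-0.3,-1],"hand":40},{"slide":[41.5,28.7,3.8],"turn":[-3.2,-0.3,-1],"hand":40},{"slide":[41,29,5],"turn":[-3.2,-0.3,-1],"hand":40},{"slide":[40.5,29.6,6.7],"turn":[-3.2,-0.3,-1],"hand":40},{"slide":[40,30,8],"turn":[-3.2,-0.3,-1],"hand":40}]}}

```text
clock: 6.9
eef_pos: [579.4, -77.5, 122.7]
tool_rot: [-2.913, -0.011, -1.342]
force: [0.0, 0.2, -1.3]
width: 47.8
```

```bash
python3 - <<'E'
from h import *
go([510,-256,60],toolR(17.5),40,vmax=56)
E
```

```text
q [-0.19  0.66  0.48  2.02 -0.93  0.46 -0.33]
clock 6.9 at [579.4 -77.5 122.7] err [ -69.4 -178.5  -62.7] rot [-13.09  -1.11  -4.32] n 4 w 47.8 F [ 0.   0.2 -1.3]
{"slide": [39.4, 30.0, 9.5], "turn": [-3.27, -0.28, -1.08], "hand": 40}
{"slide": [38.9, 30.1, 11.1], "turn": [-3.27, -0.28, -1.08], "hand": 40}
{"slide": [38.3, 30.2, 12.6], "turn": [-3.27, -0.28, -1.08], "hand": 40}
{"slide": [37.8, 30.1, 14.1], "turn": [-3.27, -0.28, -1.08], "hand": 40}
```

Request:
{"op": "play_rows", "data": {"targets": [{"slide":[39.4,30,9.5],"turn":[-3.3,-0.3,-1.1],"hand":40},{"slide":[39,30,11],"turn":[-3.3,-0.3,-1.1],"hand":40},{"slide":[38.3,30.2,12.6],"turn":[-3.3,-0.3,-1.1],"hand":40},{"slide":[37.8,30,14],"turn":[-3.3,-0.3,-1.1],"hand":40},{"slide":[0,0,0],"turn":[0,0,0],"hand":40}]}}

```text
clock: 7.52
eef_pos: [508.9, -259.2, 59.6]
tool_rot: [3.138, -0.002, -1.269]
force: [-0.4, 0.3, -1.3]
width: 47.6
```

```bash
python3 - <<'E'
from h import *
go([510,-256,0],toolR(17.5),40,vmax=30)
E
```

```text
q [ 0.07  0.84  0.57  1.88 -0.73  0.64 -0.17]
clock 7.53 at [ 508.9 -259.2   59.6] err [  1.1   3.2 -59.6] rot [ 0.22 -0.11 -0.23] n 2 w 47.6 F [-0.4  0.3 -1.3]
{"slide": [-1.4, -1.1, 29.8], "turn": [0.11, -0.06, -0.12], "hand": 40}
{"slide": [-1.4, -1.0, 29.8], "turn": [0.11, -0.06, -0.12], "hand": 40}
```

Request:
{"op": "play_rows", "data": {"targets": [{"slide":[-1.4,-1,30],"turn":[0.1,0,-0.1],"hand":40},{"slide":[-1.4,-1,24],"turn":[0.1,0,-0.1],"hand":40},{"slide":[0,0,3],"turn":[0,0,0],"hand":40},{"slide":[0,0,3],"turn":[0,0,0],"hand":40},{"slide":[0,0,1],"turn":[0,0,0],"hand":40}]}}

```text
clock: 8.15
eef_pos: [512.1, -251.1, 0.1]
tool_rot: [-3.138, 0.001, -1.26]
force: [0.1, 0.1, -1.7]
width: 47.7
```

Request:
{"op": "play_rows", "data": {"targets": [{"slide":[0,0,1.5],"turn":[0,0,0],"hand":40},{"slide":[0,0,1.5],"turn":[0,0,0],"hand":40},{"slide":[0,0,0],"turn":[0,0,0],"hand":40}]}}

```text
clock: 8.52
eef_pos: [511.9, -251.0, -2.4]
tool_rot: [-3.138, 0.001, -1.26]
force: [-1.7, 2.4, 8.5]
width: 48.1
```

Request:
{"op": "play_rows", "data": {"targets": [{"slide":[0,0,0],"turn":[0,0,0],"hand":68},{"slide":[0,0,0],"turn":[0,0,0],"hand":68},{"slide":[0,0,-30],"turn":[0,0,0],"hand":68},{"slide":[0,0,-40],"turn":[0,0,0],"hand":68},{"slide":[0,0,0],"turn":[0,0,0],"hand":68}]}}

```text
clock: 9.15
eef_pos: [513.0, -252.3, 68.7]
tool_rot: [-3.136, -0.002, -1.26]
force: [0.0, 0.7, -0.4]
width: 68.0
```

```bash
python3 - <<'E'
from h import *
from cell import *
p,d,c=look("w7")
for n in("red","blu","yel"):rects(p,c,n,amin=2000)
P,R=[511,-253,0],toolR(18)
def pick(x,y,yaw,t,gx,tz,up=0):
    R=toolR(yaw,-t);a=np.radians(yaw)
    tip=np.array([x+gx*np.cos(a),y+gx*np.sin(a),tz+11*np.sin(np.radians(t))])  # tip centre, lower corner at tz
    return tip+R@np.array([0,0,4.2])+[0,0,up],R
P,R=pick(511,-253,17.9,22.5,-2,1.0,50)
go(P,R,66,vmax=40)
E
```

```text
red (425, 281, 114, 64) [ 495.7 -401.7] [33.  75.6] 0.8
red (234, 166, 84, 121) [ 512.7 -250.4] [80.  50.1] 18.0
blu (0, 134, 73, 127) [483.3 -97.2] [79.1 47.1] 19.0
blu (389, 0, 161, 125) [ 647.  -315.8] [50.5 74.1] 77.2
yel (194, 0, 74, 78) [ 612.8 -192.5] [18.9 46. ] 74.6
q [ 0.06  0.82  0.57  1.89 -0.73  0.65 -0.18]
clock 9.2 at [ 512.2 -251.2   67.2] err [ -4.6  -2.9 -15.9] rot [-2.273e+01  2.000e-02 -9.000e-02] n 3 w 68.2 F [-1.5 -0.  -0.6]
{"slide": [0.4, 1.8, 5.3], "turn": [-7.58, 0.01, -0.03], "hand": 66}
{"slide": [0.4, 1.1, 5.5], "turn": [-7.58, 0.01, -0.03], "hand": 66}
{"slide": [0.4, 0.3, 5.6], "turn": [-7.58, 0.01, -0.03], "hand": 66}
```

View pics/w7.png

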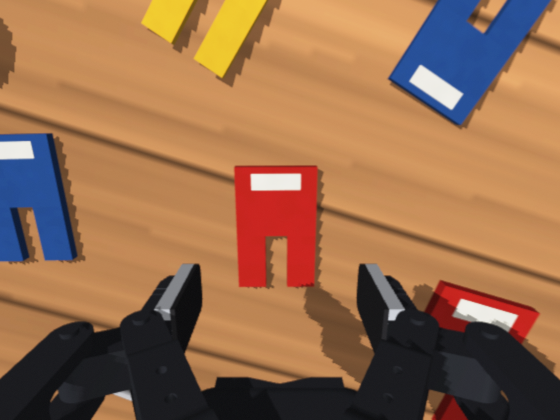

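```bash
cat >> h.py <<'E'
def pick(x,y,yaw,t=22.5,gx=-2,tz=1.0,up=0):
    R=toolR(yaw,-t);a=np.radians(yaw)
    tip=np.array([x+gx*np.cos(a),y+gx*np.sin(a),tz+11*np.sin(np.radians(t))])
    return tip+R@np.array([0,0,4.2])+[0,0,up],R
E
python3 - <<'E'
from h import *
P,R=pick(512.7,-250.4,18,up=25);go(P,R,66,vmax=40)
E
```

```text
q [ 0.06  0.82  0.57  1.89 -0.73  0.65 -0.18]
clock 9.2 at [ 512.2 -251.2   67.2] err [ -2.9  -0.3 -40.9] rot [-22.73   0.04  -0.19] n 3 w 68.2 F [-1.5 -0.  -0.6]
{"slide": [-0.2, 1.0, 13.6], "turn": [-7.58, 0.01, -0.06], "hand": 66}
{"slide": [-0.2, -0.8, 13.6], "turn": [-7.58, 0.01, -0.06], "hand": 66}
{"slide": [-0.2, -2.6, 13.4], "turn": [-7.58, 0.01, -0.06], "hand": 66}
```

Request:
{"op": "play_rows", "data": {"targets": [{"slide":[0,1,13.6],"turn":[-7.6,0,0],"hand":66},{"slide":[0,-0.8,13.6],"turn":[-7.6,0,0],"hand":66},{"slide":[0,-2.6,13.4],"turn":[-7.6,0,0],"hand":66},{"slide":[0,0,0],"turn":[0,0,0],"hand":66},{"slide":[0,0,0],"turn":[0,0,0],"hand":66}]}}

```text
clock: 9.82
eef_pos: [507.1, -252.5, 25.4]
tool_rot: [2.746, 0.002, -1.262]
force: [0.4, -0.4, 0.5]
width: 66.3
```

```bash
python3 - <<'E'
from h import *
P,R=pick(512.7,-250.4,18,up=0);go(P,R,62,n=2)
p,d,c=look("w8");rects(p,c,"red",amin=2000)
E
```

```text
q [-0.12  1.1   0.77  1.61 -0.5   1.   -0.5 ]
clock 9.82 at [ 507.1 -252.5   25.4] err [  2.1   1.  -24.1] rot [ 0.17  0.22 -0.24] n 2 w 66.3 F [ 0.4 -0.4  0.5]
{"slide": [-0.1, -5.7, 10.7], "turn": [0.08, 0.11, -0.12], "hand": 62}
{"slide": [-0.1, -5.7, 10.7], "turn": [0.08, 0.11, -0.12], "hand": 62}
red (433, 279, 127, 72) [ 488.8 -401.8] [53.8 81.2] 0.3
red (220, 162, 120, 127) [ 514.7 -250.1] [82.3 50.3] 17.8
```

View pics/w8.png

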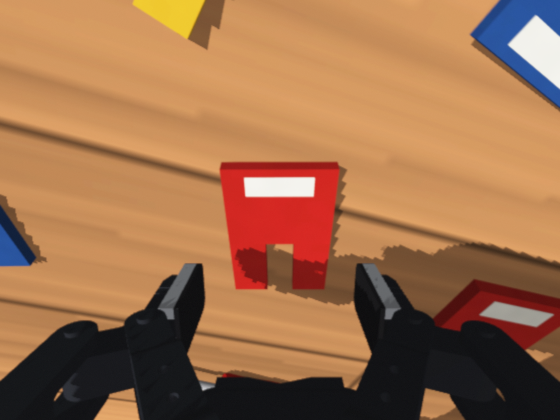

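Centred. Descend in two steps and close.

Request:
{"op": "play_rows", "data": {"targets": [{"slide":[0,-5.7,10.7],"turn":[0,0,0],"hand":62},{"slide":[0,-5,9],"turn":[0,0,0],"hand":58},{"slide":[0,0,0],"turn":[0,0,0],"hand":58}]}}

```text
clock: 10.25
eef_pos: [510.1, -250.6, 2.3]
tool_rot: [2.746, 0.003, -1.261]
force: [-0.8, 1.0, 0.3]
width: 58.2
```

```bash
python3 - <<'E'
from h import *
P,R=pick(512.7,-250.4,18,up=0);go(P,R,62,n=1)
E
```

```text
q [-0.12  1.13  0.75  1.6  -0.52  0.97 -0.5 ]
clock 10.25 at [ 510.1 -250.6    2.3] err [-0.8 -0.9 -1. ] rot [ 0.19  0.26 -0.15] n 1 w 58.2 F [-0.8  1.   0.3]
{"slide": [0.6, 0.6, 1.3], "turn": [0.19, 0.26, -0.15], "hand": 62}
```

Request:
{"op": "play_rows", "data": {"targets": [{"slide":[0,0.5,1],"turn":[0,0,0],"hand":40},{"slide":[0,0,0],"turn":[0,0,0],"hand":40},{"slide":[0,0,0],"turn":[0,0,0],"hand":40}]}}

```text
clock: 10.62
eef_pos: [510.5, -251.2, 3.3]
tool_rot: [2.747, 0.001, -1.26]
force: [1.3, 1.8, 5.6]
width: 45.8
```

```bash
python3 - <<'E'
from h import *
from cell import *
s=read_state();P,R=cur(s);print(s["clock"],P.round(1),s["width"].round(1),s["force"].round(1))
a=np.radians(18);Rs=Ro.from_euler('z',18,degrees=True).as_matrix()
print("shim centre in tool",(R.T@(np.array([512.7,-250.4,3])-P)).round(1))
go(P+[0,0,70],R,40)
E
```

```text
Traceback (most recent call last):
AttributeError: 'float' object has no attribute 'round'
```

```bash
python3 - <<'E'
from h import *
from cell import *
s=read_state();P,R=cur(s);print(P.round(1),s["width"])
print("shim centre in tool",(R.T@(np.array([512.7,-250.4,3])-P)).round(1))
go(P+[0,0,80],R,40,n=3)
E
```

```text
[ 510.5 -251.2    3.3] 45.83566438155616
shim centre in tool [-0.1 -2.3 -0.6]
q [-0.12  1.13  0.75  1.6  -0.52  0.97 -0.5 ]
clock 10.62 at [ 510.5 -251.2    3.3] err [ 0.  0. 80.] rot [0. 0. 0.] n 3 w 45.8 F [1.3 1.8 5.6]
{"slide": [-0.0, 10.2, -24.6], "turn": [0.0, 0.0, 0.0], "hand": 40}
{"slide": [-0.0, 10.2, -24.6], "turn": [0.0, 0.0, 0.0], "hand": 40}
{"slide": [-0.0, 10.2, -24.6], "turn": [0.0, 0.0, 0.0], "hand": 40}
```

Request:
{"op": "play_rows", "data": {"targets": [{"slide":[0,4,-10],"turn":[0,0,0],"hand":40},{"slide":[0,12,-30],"turn":[0,0,0],"hand":40},{"slide":[0,15,-35],"turn":[0,0,0],"hand":40},{"slide":[0,0,0],"turn":[0,0,0],"hand":40},{"slide":[0,0,0],"turn":[0,0,0],"hand":40}]}}

```text
clock: 11.25
eef_pos: [510.0, -250.7, 83.1]
tool_rot: [2.746, 0.003, -1.261]
force: [-0.1, 0.3, -2.0]
width: 45.3
```

```bash
cat >> h.py <<'E'
def heldpose(f,n,s,zmin=-40,zmax=40):
    z=np.load(f+".npz");p,d=z["p"],z["d"];c={k:z[k] for k in "KRt"};P,R=cur(s)
    v,u=np.mgrid[0:420,0:560];dd=d
    X=np.stack([(u-c["K"][0,2])/c["K"][0,0]*dd,(v-c["K"][1,2])/c["K"][1,1]*dd,dd],-1).reshape(-1,3)
    T=((X-c["t"])@c["R"]-P)@R
    ok=(mask(p,n).ravel()>0)&(dd.ravel()>20)&(abs(T[:,0])<35)&(abs(T[:,1])<60)&(T[:,2]>zmin)&(T[:,2]<zmax)
    m=ok.reshape(420,560).astype(np.uint8);me=cv2.erode(m,np.ones((5,5))).ravel()>0
    A=np.c_[T[me][:,:2],np.ones(me.sum())];b=T[me][:,2]
    for _ in range(3):
        co=np.linalg.lstsq(A,b,rcond=None)[0];k=abs(A@co-b)<1.5;A,b=A[k],b[k]
    t=T[ok];print("n",ok.sum(),"slope dz/dx,dz/dy deg",np.degrees(np.arctan(co[:2])).round(2),"z0",co[2].round(2),"x",np.percentile(t[:,0],[.5,99.5]).round(1),"y",np.percentile(t[:,1],[.5,99.5]).round(1))
E
python3 - <<'E'
from h import *
from cell import *
s=read_state();print(s["width"]);p,d,c=look("w9")
heldpose("w9","red",s)
E
```

```text
45.265507187170385
n 11436 slope dz/dx,dz/dy deg [-0.12 23.18] z0 -1.65 x [-24.8  24.3] y [-39.9  34.7]
```

View pics/w9.png

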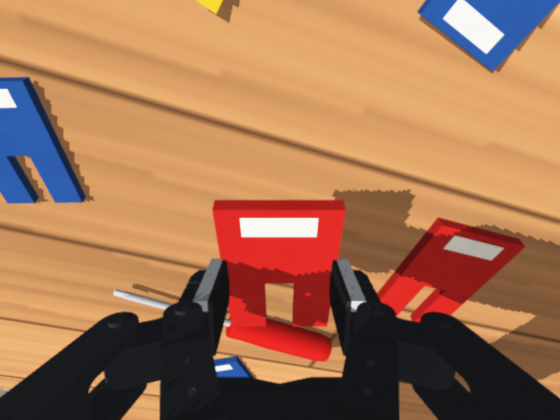

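```bash
cat >> h.py <<'E'
def place2(slot,up=0,fx=4,off=(0,-2.3,-0.6),dy=0,tilt=31.5,grip=22.7):
    Rb=Ro.from_euler('ZY',[RACK[2],-20],degrees=True).as_matrix()
    foot=np.r_[RACK[0],RACK[1],52]+Rb@np.array([slot+fx,dy,0.])
    cen=foot+Ro.from_euler('ZY',[RACK[2],-tilt],degrees=True).as_matrix()@np.array([40,0,3.])
    R=toolR(RACK[2],tilt-grip);return cen-R@np.array(off)+[0,0,up],R
E
python3 - <<'E'
from h import *
P,R=place2(-8,70);print(P);go(P,R,40,vmax=50)
E
```

```text
[649.8393547  142.7017549  143.14497806]
q [-0.14  1.03  0.81  1.59 -0.46  1.08 -0.5 ]
clock 11.3 at [ 509.6 -250.6   82.5] err [140.2 393.3  60.6] rot [31.46 -1.01  9.85] n 9 w 45.3 F [ 0.1 -0.2 -1.9]
{"slide": [-36.9, -23.4, -17.0], "turn": [3.5, -0.11, 1.09], "hand": 40}
{"slide": [-37.4, -23.7, -15.5], "turn": [3.5, -0.11, 1.09], "hand": 40}
{"slide": [-37.8, -23.9, -13.9], "turn": [3.5, -0.11, 1.09], "hand": 40}
{"slide": [-38.3, -24.0, -12.4], "turn": [3.5, -0.11, 1.09], "hand": 40}
{"slide": [-38.8, -23.9, -10.9], "turn": [3.5, -0.11, 1.09], "hand": 40}
{"slide": [-39.3, -23.8, -9.3], "turn": [3.5, -0.11, 1.09], "hand": 40}
{"slide": [-39.8, -23.6, -7.8], "turn": [3.5, -0.11, 1.09], "hand": 40}
{"slide": [-40.2, -23.2, -6.3], "turn": [3.5, -0.11, 1.09], "hand": 40}
{"slide": [-40.7, -22.8, -4.8], "turn": [3.5, -0.11, 1.09], "hand": 40}
```

Request:
{"op": "play_rows", "data": {"targets": [{"slide":[-37,-23.4,-17],"turn":[3.5,-0.1,1.1],"hand":40},{"slide":[-37.4,-23.7,-15.5],"turn":[3.5,-0.1,1.1],"hand":40},{"slide":[-37.8,-23.9,-14],"turn":[3.5,-0.1,1.1],"hand":40},{"slide":[-38.3,-24,-12.4],"turn":[3.5,-0.1,1.1],"hand":40},{"slide":[-38.8,-23.9,-11],"turn":[3.5,-0.1,1.1],"hand":40}]}}

```text
clock: 11.92
eef_pos: [587.4, -31.1, 116.1]
tool_rot: [3.052, -0.012, -1.356]
force: [-0.0, 0.4, -2.0]
width: 45.0
```

Request:
{"op": "play_rows", "data": {"targets": [{"slide":[-39.3,-23.8,-9.3],"turn":[3.5,-0.1,1.1],"hand":40},{"slide":[-39.8,-23.6,-7.8],"turn":[3.5,-0.1,1.1],"hand":40},{"slide":[-40.2,-23.2,-6.3],"turn":[3.5,-0.1,1.1],"hand":40},{"slide":[-40.7,-22.8,-4.8],"turn":[3.5,-0.1,1.1],"hand":40},{"slide":[0,0,0],"turn":[0,0,0],"hand":40}]}}

```text
clock: 12.55
eef_pos: [648.7, 148.2, 141.9]
tool_rot: [-2.989, -0.0, -1.424]
force: [-0.2, 0.3, -1.6]
width: 45.6
```

```bash
python3 - <<'E'
from h import *
P,R=place2(-8,30);go(P,R,40,vmax=50)
E
```

```text
q [-0.73  0.83  0.79  1.73 -0.84  0.78 -0.97]
clock 12.55 at [648.7 148.2 141.9] err [  1.1  -5.5 -38.7] rot [0.04 0.04 0.42] n 1 w 45.6 F [-0.2  0.3 -1.6]
{"slide": [5.6, 5.6, 38.3], "turn": [0.04, 0.04, 0.42], "hand": 40}
```

Request:
{"op": "play_rows", "data": {"targets": [{"slide":[0,2,18],"turn":[0,0,0.2],"hand":40},{"slide":[0,2,18],"turn":[0,0,0.2],"hand":40},{"slide":[0,0,0],"turn":[0,0,0],"hand":40},{"slide":[0,0,0],"turn":[0,0,0],"hand":40}]}}

```text
clock: 13.05
eef_pos: [651.9, 141.2, 107.3]
tool_rot: [-2.986, -0.003, -1.44]
force: [0.3, -0.4, -2.8]
width: 45.1
```

```bash
python3 - <<'E'
from h import *
from cell import *
P,R=place2(-8,12);go(P,R,40,vmax=50)
s=read_state();p,d,c=look("w10")
Rb=Ro.from_euler('ZY',[RACK[2],-20],degrees=True).as_matrix();o=p.copy()
for b in [(53,71,12),(53,-71,12),(85,75,6),(85,-75,6),(-85,75,6),(-85,-75,6),(-8,60,0),(-8,-60,0),(-8,0,0),(-38,50,0),(-38,-50,0),(-38,0,0)]:
    u=proj(c,np.r_[RACK[0],RACK[1],52]+Rb@np.array(b,float));cv2.circle(o,tuple(int(round(x)) for x in u),3,(255,0,255),1)
cv2.imwrite("pics/w10o.png",o);heldpose("w10","red",s)
E
```

```text
q [-0.7   0.87  0.75  1.75 -0.89  0.72 -0.94]
clock 13.05 at [651.9 141.2 107.3] err [ -2.1   1.5 -22.1] rot [-0.09 -0.24 -0.47] n 1 w 45.1 F [ 0.3 -0.4 -2.8]
{"slide": [-1.8, 5.3, 21.6], "turn": [-0.09, -0.24, -0.47], "hand": 40}
n 11355 slope dz/dx,dz/dy deg [-0.18 22.92] z0 -1.54 x [-24.7  24.3] y [-39.2  35.8]
```

View pics/w10o.png

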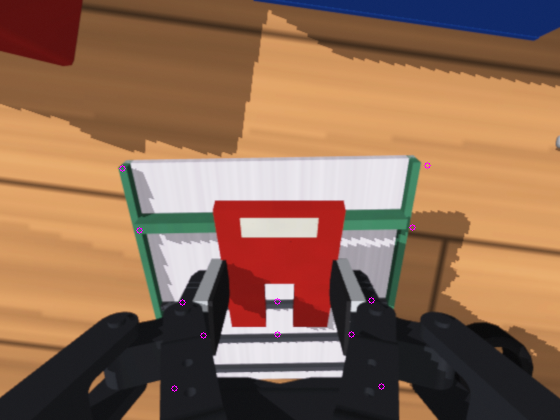

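```bash
python3 - <<'E'
import cv2
p=cv2.imread("pics/w10.png")
a=cv2.resize(p[145:245,105:205],(400,400),interpolation=2);b=cv2.resize(p[145:245,350:450],(400,400),interpolation=2)
cv2.imwrite("pics/z1.png",cv2.hconcat([a,b]))
E
```

```text
(no output)
```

View pics/z1.png

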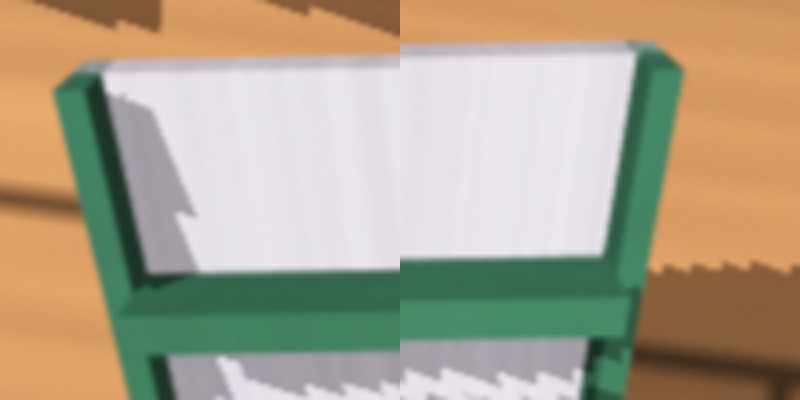

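```bash
python3 - <<'E'
from h import *
from scipy.optimize import least_squares
z=np.load("w10.npz");c={k:z[k] for k in "KRt"}
M=[((85,75,6),(118.8,167.5)),((85,-75,6),(420.5,162.5)),((56,71,12),(135,223.7)),((56,-71,12),(408.8,217.5))]
def f(q,zf=52):
    Rb=Ro.from_euler('ZY',[q[2],-20],degrees=True).as_matrix()
    return np.concatenate([proj(c,np.r_[q[0],q[1],q[3] if len(q)>3 else zf]+Rb@np.array(b,float))-m for b,m in M])
r=least_squares(f,RACK);print(r.x.round(2),r.fun.round(1))
r=least_squares(f,RACK+[52]);print(r.x.round(2),r.fun.round(1))
E
```

```text
[624.28 140.59   8.62] [-1.  -0.1  1.8 -1.2 -0.9  0.5  0.1  1.2]
[624.2  140.61   8.62  50.69] [ 0.1 -0.   0.6 -1.   0.1  0.2 -0.9  0.9]
```

```bash
sed -i 's/^RACK=.*/RACK=[624.0,140.2,8.4]/' h.py; python3 - <<'E'
from h import *
P,R=place2(-8,7);go(P,R,40,n=2)
E
```

```text
q [-0.7   0.87  0.75  1.75 -0.89  0.72 -0.94]
clock 13.1 at [652.2 141.5 107.8] err [ -1.9   2.6 -27.6] rot [-0.15 -0.29 -0.85] n 2 w 45.2 F [-0.2  1.3 -1.6]
{"slide": [-1.5, 2.9, 13.5], "turn": [-0.07, -0.14, -0.42], "hand": 40}
{"slide": [-1.4, 2.9, 13.5], "turn": [-0.07, -0.14, -0.42], "hand": 40}
```

Request:
{"op": "play_rows", "data": {"targets": [{"slide":[-1.5,2.9,13.5],"turn":[0,-0.1,-0.4],"hand":40},{"slide":[-1.4,2.9,13.5],"turn":[0,-0.1,-0.4],"hand":40},{"slide":[0,0,0],"turn":[0,0,0],"hand":40},{"slide":[0,0,0],"turn":[0,0,0],"hand":40}]}}

```text
clock: 13.6
eef_pos: [650.0, 144.8, 80.0]
tool_rot: [-2.986, -0.001, -1.424]
force: [0.6, 0.6, -2.0]
width: 45.1
```

```bash
python3 - <<'E'
from h import *
P,R=place2(-8,0);go(P,R,40,n=2)
E
```

```text
q [-0.68  0.89  0.7   1.76 -0.93  0.66 -0.89]
clock 13.6 at [650.  144.8  80. ] err [ 0.3 -0.7 -6.8] rot [-0.12 -0.07  0.  ] n 2 w 45.1 F [ 0.6  0.6 -2. ]
{"slide": [0.4, 0.4, 3.4], "turn": [-0.06, -0.03, 0.0], "hand": 40}
{"slide": [0.4, 0.4, 3.4], "turn": [-0.06, -0.03, 0.0], "hand": 40}
```

Request:
{"op": "play_rows", "data": {"targets": [{"slide":[0.4,0.5,2.5],"turn":[0,0,0],"hand":40},{"slide":[0.4,0.3,2],"turn":[0,0,0],"hand":40},{"slide":[0,0.2,1],"turn":[0,0,0],"hand":40},{"slide":[0,0,0],"turn":[0,0,0],"hand":40}]}}

```text
clock: 14.1
eef_pos: [649.8, 144.2, 74.4]
tool_rot: [-2.986, -0.001, -1.424]
force: [-0.4, 0.1, -2.1]
width: 45.4
```

```bash
python3 - <<'E'
from h import *
P,R=place2(-8,0);go(P,R,40,n=2)
E
```

```text
q [-0.67  0.9   0.7   1.77 -0.93  0.65 -0.88]
clock 14.1 at [649.8 144.2  74.4] err [ 0.5 -0.1 -1.2] rot [-0.11 -0.05  0.01] n 2 w 45.4 F [-0.4  0.1 -2.1]
{"slide": [0.1, -0.1, 0.6], "turn": [-0.06, -0.03, 0.01], "hand": 40}
{"slide": [0.1, -0.1, 0.6], "turn": [-0.06, -0.03, 0.01], "hand": 40}
```

Request:
{"op": "play_rows", "data": {"targets": [{"slide":[0,0,1],"turn":[0,0,0],"hand":40},{"slide":[0,0,1],"turn":[0,0,0],"hand":40},{"slide":[0,0,0],"turn":[0,0,0],"hand":40}]}}

```text
clock: 14.48
eef_pos: [650.1, 144.2, 73.8]
tool_rot: [-2.986, 0.0, -1.424]
force: [-4.7, 0.6, 8.0]
width: 45.4
```

```bash
python3 - <<'E'
from h import *
from cell import *
P,R=place2(-8,0);go(P,R,40,n=2)
look("w11");look("s11","scene")
p=cv2.imread("pics/s11.png");cv2.imwrite("pics/s11z.png",cv2.resize(p[200:320,170:330],(800,600),interpolation=2))
E
```

```text
q [-0.67  0.9   0.69  1.77 -0.94  0.65 -0.88]
clock 14.47 at [650.1 144.2  73.8] err [ 0.2 -0.1 -0.7] rot [-0.14  0.01  0.  ] n 2 w 45.4 F [-4.7  0.6  8. ]
{"slide": [0.1, -0.0, 0.4], "turn": [-0.07, 0.0, 0.0], "hand": 40}
{"slide": [0.1, -0.0, 0.4], "turn": [-0.07, 0.0, 0.0], "hand": 40}
```

View pics/w11.png

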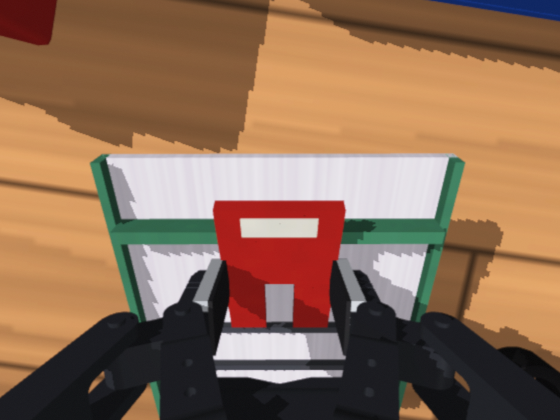

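View pics/s11z.png

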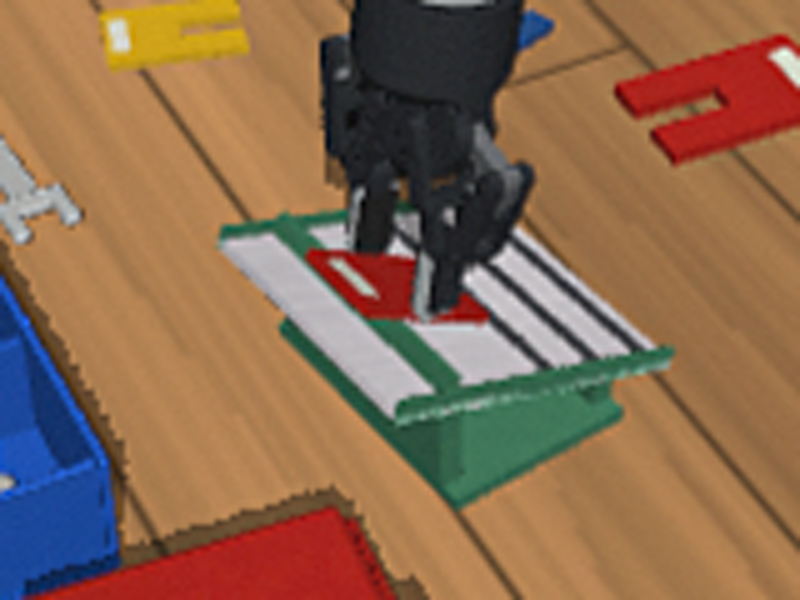

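```bash
cat >> h.py <<'E'
def onbed(f,u,v,h):
    z=np.load(f+".npz");c={k:z[k] for k in "KRt"}
    Rb=Ro.from_euler('ZY',[RACK[2],-20],degrees=True).as_matrix();o=np.r_[RACK[0],RACK[1],52]
    C=Rb.T@(-c["R"].T@c["t"]-o);d=Rb.T@(c["R"].T@np.linalg.solve(c["K"],[u,v,1.]))
    return (C+d*(h-C[2])/d[2]).round(1)
E
python3 - <<'E'
from h import *
p=cv2.imread("pics/w11.png");cv2.imwrite("pics/z2.png",cv2.resize(p[260:360,200:360],None,fx=5,fy=5,interpolation=2))
E
```

```text
(no output)
```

View pics/z2.png

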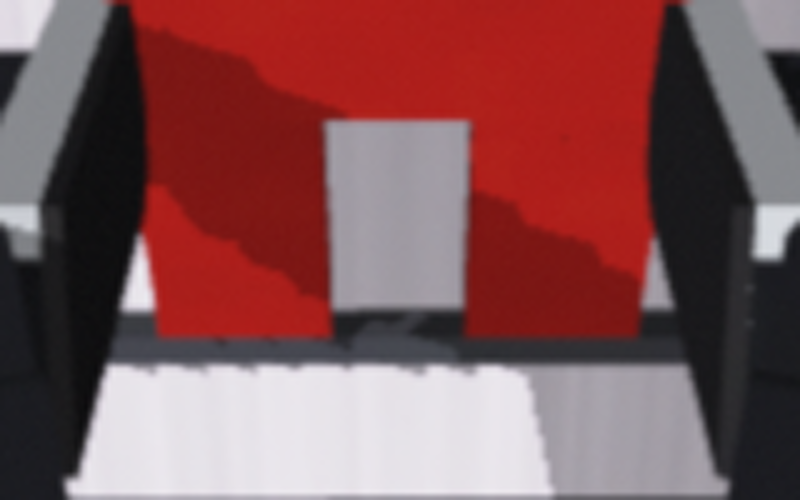

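```bash
python3 - <<'E'
from h import *
print("tip h6",onbed("w11",249,327.4,6),"rib face base",onbed("w11",280,322,0),"rib face top",onbed("w11",280,327,4),"rib far top",onbed("w11",280,332.4,4),"tip h10",onbed("w11",249,327.4,10))
print(onbed("w11",232,327.4,6),onbed("w11",327.6,327.4,6))
E
```

```text
tip h6 [-5.5 15.8  6. ] rib face base [-7.8 -0.3  0. ] rib face top [-7.3 -0.3  4. ] rib far top [-11.3  -0.3   4. ] tip h10 [-1.2 15.4 10. ]
[-5.5 24.7  6. ] [ -5.5 -25.    6. ]
```

Request:
{"op": "play_rows", "data": {"targets": [{"slide":[0,0,0],"turn":[0,0,0],"hand":48},{"slide":[0,0,0],"turn":[0,0,0],"hand":54},{"slide":[0,0,0],"turn":[0,0,0],"hand":64},{"slide":[0,0,0],"turn":[0,0,0],"hand":64}]}}

```text
clock: 15.08
eef_pos: [650.3, 144.2, 72.3]
tool_rot: [-2.986, -0.001, -1.424]
force: [0.2, -0.0, -0.7]
width: 63.9
```

Request:
{"op": "play_rows", "data": {"targets": [{"slide":[0,0,-10],"turn":[0,0,0],"hand":66},{"slide":[0,0,-30],"turn":[0,0,0],"hand":66},{"slide":[0,0,-40],"turn":[0,0,0],"hand":66},{"slide":[0,0,0],"turn":[0,0,0],"hand":66}]}}

```text
clock: 15.58
eef_pos: [639.9, 142.1, 155.3]
tool_rot: [-2.98, -0.001, -1.425]
force: [0.1, 0.0, -0.6]
width: 65.8
```

```bash
python3 - <<'E'
from h import *
from cell import *
p,d,c=look("w12")
P,R=pick(634,-182,-15,up=70);go(P,R,66,vmax=56)
E
```

```text
q [-0.74  0.8   0.8   1.76 -0.83  0.77 -0.97]
clock 15.62 at [638.7 142.6 153.3] err [  -8.2 -323.6  -82. ] rot [-31.15  -2.8   23.54] n 6 w 65.9 F [ 0.   0.9 -0.5]
{"slide": [53.2, 11.3, 12.1], "turn": [-5.19, -0.47, 3.92], "hand": 66}
{"slide": [53.9, 6.5, 12.4], "turn": [-5.19, -0.47, 3.92], "hand": 66}
{"slide": [54.2, 1.7, 12.4], "turn": [-5.19, -0.47, 3.92], "hand": 66}
{"slide": [54.3, -3.1, 11.9], "turn": [-5.19, -0.47, 3.92], "hand": 66}
{"slide": [54.0, -7.9, 10.9], "turn": [-5.19, -0.47, 3.92], "hand": 66}
{"slide": [53.4, -12.5, 9.6], "turn": [-5.19, -0.47, 3.92], "hand": 66}
```

View pics/w12.png

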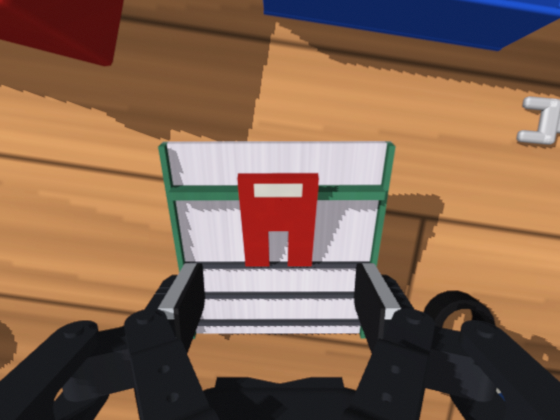

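```bash
python3 - <<'E'
from h import *
p=cv2.imread("pics/w12.png");cv2.imwrite("pics/z3.png",cv2.resize(p[160:345,160:400],None,fx=3.2,fy=3.2,interpolation=2))
m=mask(p,"red");m[:160]=0;m[300:]=0;v,u=np.nonzero(m[:,225:330]);u=u+225;b=v.max();print(b,u[v==b].min(),u[v==b].max(),v.min(),u[v==v.min()+2].min(),u[v==v.min()+2].max())
print(onbed("w12",u[v==b-1].min(),b+1,6),onbed("w12",u[v==b-1].max()+1,b+1,6),"closed",onbed("w12",(u[v==v.min()+2].min()),v.min(),22),onbed("w12",(u[v==v.min()+2].max())+1,v.min(),22))
E
```

```text
266 246 310 174 238 317
[-9.1 25.1  6. ] [ -9.1 -25.3   6. ] closed [72.4 24.3 22. ] [ 72.3 -23.9  22. ]
```

View pics/z3.png

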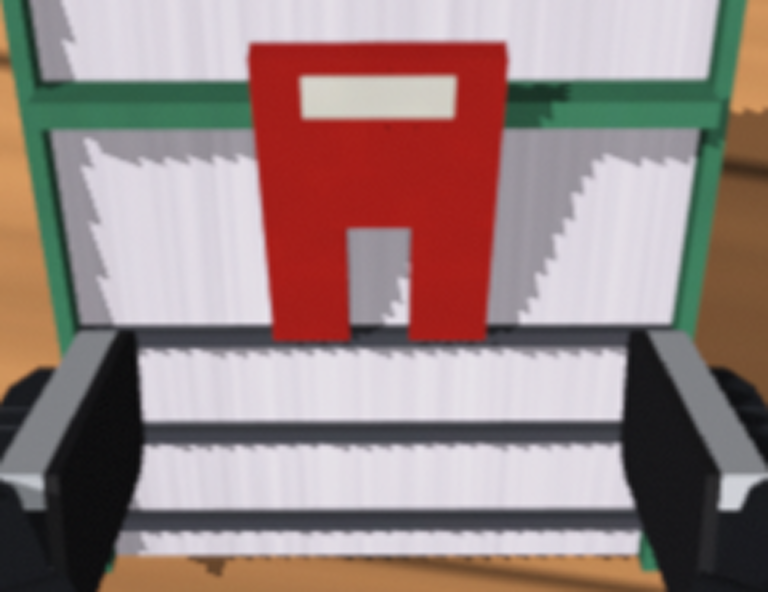

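Request:
{"op": "play_rows", "data": {"targets": [{"slide":[53.2,11.3,6],"turn":[-5.2,-0.5,3.9],"hand":66},{"slide":[54,6.5,10],"turn":[-5.2,-0.5,3.9],"hand":66},{"slide":[54.2,1.7,12.4],"turn":[-5.2,-0.5,3.9],"hand":66},{"slide":[54.3,-3.1,12],"turn":[-5.2,-0.5,3.9],"hand":66},{"slide":[54,-8,11],"turn":[-5.2,-0.5,3.9],"hand":66}]}}

```text
clock: 16.25
eef_pos: [629.7, -128.5, 89.8]
tool_rot: [2.832, 0.018, -1.766]
force: [0.6, 0.7, 0.4]
width: 65.9
```

Request:
{"op": "play_rows", "data": {"targets": [{"slide":[53.4,-12.5,9.6],"turn":[-5.2,-0.5,3.9],"hand":66},{"slide":[0,0,0],"turn":[0,0,0],"hand":66},{"slide":[0,0,0],"turn":[0,0,0],"hand":66}]}}

```text
clock: 16.62
eef_pos: [628.1, -181.3, 75.9]
tool_rot: [2.743, 0.003, -1.832]
force: [0.2, 1.1, -0.8]
width: 66.2
```

```bash
python3 - <<'E'
from h import *
from cell import *
p,d,c=look("w13");rects(p,c,"yel",amin=2000)
P,R=pick(634,-182,-15,up=25);go(P,R,66,vmax=56)
E
```

```text
yel (230, 111, 96, 117) [ 635.6 -181.4] [50.4 82.2] 74.5
q [-0.09  1.17  0.83  1.18 -0.66  1.48 -1.11]
clock 16.68 at [ 628.7 -180.    76.7] err [  1.8  -1.1 -50.4] rot [0.27 0.13 0.23] n 1 w 66.0 F [-0.9  0.9  0.2]
{"slide": [0.8, -21.3, 45.7], "turn": [0.27, 0.13, 0.23], "hand": 66}
```

View pics/w13.png

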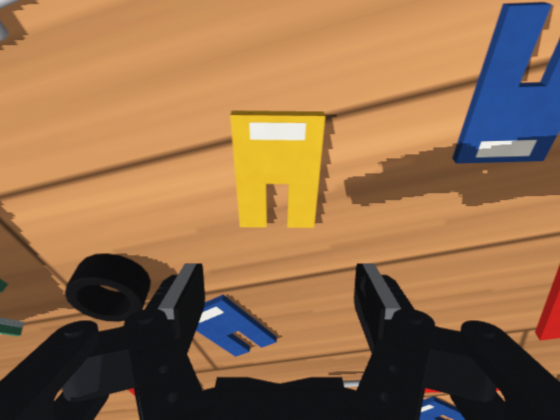

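```bash
python3 - <<'E'
from h import *
P,R=pick(634.3,-181.7,-15.3,up=0);print(P);go(P,R,60,n=3)
E
```

```text
[ 630.82058056 -180.74813855    1.32922372]
q [-0.09  1.17  0.83  1.18 -0.66  1.48 -1.11]
clock 16.68 at [ 628.7 -180.    76.7] err [  2.1  -0.8 -75.4] rot [0.27 0.02 0.51] n 3 w 66.0 F [-0.9  0.9  0.2]
{"slide": [0.2, -10.4, 22.9], "turn": [0.09, 0.01, 0.17], "hand": 60}
{"slide": [0.1, -10.4, 22.9], "turn": [0.09, 0.01, 0.17], "hand": 60}
{"slide": [0.1, -10.3, 22.9], "turn": [0.09, 0.01, 0.17], "hand": 60}
```

Request:
{"op": "play_rows", "data": {"targets": [{"slide":[0.2,-10.4,23],"turn":[0.1,0,0.2],"hand":62},{"slide":[0.1,-10.4,23],"turn":[0.1,0,0.2],"hand":62},{"slide":[0.1,-8,18],"turn":[0.1,0,0.1],"hand":60},{"slide":[0,0,0],"turn":[0,0,0],"hand":58},{"slide":[0,0,0],"turn":[0,0,0],"hand":58}]}}

```text
clock: 17.3
eef_pos: [630.6, -182.6, 7.5]
tool_rot: [2.75, -0.002, -1.839]
force: [-0.1, 0.7, 0.5]
width: 57.8
```

```bash
python3 - <<'E'
from h import *
P,R=pick(634.3,-181.7,-15.3,up=0);print(P);go(P,R,58,n=1)
look("w14")
E
```

```text
[ 630.82058056 -180.74813855    1.32922372]
q [-0.08  1.25  0.8   1.19 -0.71  1.39 -1.11]
clock 17.3 at [ 630.6 -182.6    7.5] err [ 0.2  1.9 -6.2] rot [-0.08 -0.09 -0.09] n 1 w 57.8 F [-0.1  0.7  0.5]
{"slide": [-1.9, -2.1, 5.8], "turn": [-0.08, -0.09, -0.09], "hand": 58}
```

View pics/w14.png

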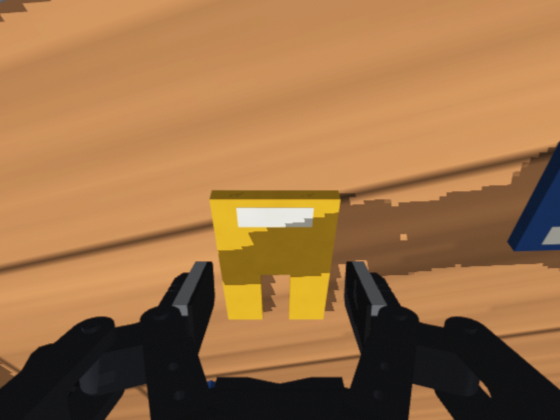

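Request:
{"op": "play_rows", "data": {"targets": [{"slide":[-1.5,-2,5.5],"turn":[0,0,0],"hand":58},{"slide":[0,0,0],"turn":[0,0,0],"hand":58},{"slide":[0,0,0],"turn":[0,0,0],"hand":40},{"slide":[0,0,0],"turn":[0,0,0],"hand":40},{"slide":[0,0,0],"turn":[0,0,0],"hand":40}]}}

```text
clock: 17.98
eef_pos: [631.1, -180.9, 2.1]
tool_rot: [2.751, -0.001, -1.839]
force: [1.8, 0.4, 5.1]
width: 46.6
```

```bash
python3 - <<'E'
from h import *
from cell import *
s=read_state();P,R=cur(s);print(P.round(1),s["width"],s["force"].round(1))
print("shim centre in tool",(R.T@(np.array([634.3,-181.7,3])-P)).round(1))
E
```

```text
[ 631.1 -180.9    2.1] 46.632166857343655 [1.8 0.4 5.1]
shim centre in tool [-0.1 -2.7 -2.1]
```

Request:
{"op": "play_rows", "data": {"targets": [{"slide":[0,4,-10],"turn":[0,0,0],"hand":40},{"slide":[0,12,-30],"turn":[0,0,0],"hand":40},{"slide":[0,15,-35],"turn":[0,0,0],"hand":40},{"slide":[0,0,0],"turn":[0,0,0],"hand":40},{"slide":[0,0,0],"turn":[0,0,0],"hand":40}]}}

```text
clock: 18.6
eef_pos: [630.2, -180.3, 82.0]
tool_rot: [2.749, -0.001, -1.839]
force: [0.4, -0.0, -2.6]
width: 46.6
```

```bash
python3 - <<'E'
from h import *
from cell import *
s=read_state();look("w15");heldpose("w15","yel",s)
P,R=place2(-38,70);go(P,R,40,vmax=50)
E
```

```text
n 12049 slope dz/dx,dz/dy deg [ 0.16 22.36] z0 -3.1 x [-25.1  24.2] y [-40.8  34.4]
q [-0.09  1.17  0.83  1.18 -0.66  1.48 -1.12]
clock 18.65 at [ 629.9 -180.1   81.3] err [ -7.5 320.1  51.5] rot [ 30.9    2.84 -23.9 ] n 7 w 46.4 F [-0.2  1.  -1.4]
{"slide": [-43.8, 15.0, -1.8], "turn": [4.41, 0.41, -3.41], "hand": 40}
{"slide": [-44.6, 12.2, -3.1], "turn": [4.41, 0.41, -3.41], "hand": 40}
{"slide": [-45.2, 9.2, -4.3], "turn": [4.41, 0.41, -3.41], "hand": 40}
{"slide": [-45.6, 6.1, -5.2], "turn": [4.41, 0.41, -3.41], "hand": 40}
{"slide": [-45.9, 3.0, -5.9], "turn": [4.41, 0.41, -3.41], "hand": 40}
{"slide": [-45.9, -0.2, -6.3], "turn": [4.41, 0.41, -3.41], "hand": 40}
{"slide": [-45.7, -3.5, -6.5], "turn": [4.41, 0.41, -3.41], "hand": 40}
```

Request:
{"op": "play_rows", "data": {"targets": [{"slide":[-43.8,15,-12],"turn":[4.4,0.4,-3.4],"hand":40},{"slide":[-44.6,12,-10],"turn":[4.4,0.4,-3.4],"hand":40},{"slide":[-45.2,9,-6],"turn":[4.4,0.4,-3.4],"hand":40},{"slide":[-45.6,6,-5.2],"turn":[4.4,0.4,-3.4],"hand":40},{"slide":[-46,3,-6],"turn":[4.4,0.4,-3.4],"hand":40}]}}

```text
clock: 19.27
eef_pos: [630.8, 48.4, 135.7]
tool_rot: [3.14, 0.022, -1.54]
force: [-0.2, -0.3, -1.2]
width: 46.4
```

Request:
{"op": "play_rows", "data": {"targets": [{"slide":[-46,0,-4],"turn":[4.4,0.4,-3.4],"hand":40},{"slide":[-45.7,-3.5,-2],"turn":[4.4,0.4,-3.4],"hand":40},{"slide":[0,0,0],"turn":[0,0,0],"hand":40},{"slide":[0,0,0],"turn":[0,0,0],"hand":40}]}}

```text
clock: 19.77
eef_pos: [629.3, 137.6, 143.8]
tool_rot: [-2.99, -0.002, -1.426]
force: [-0.4, -1.1, -1.4]
width: 46.4
```

```bash
python3 - <<'E'
from h import *
O=(-.1,-2.7,-2.1)
P,R=place2(-38,25,off=O,grip=22.5);go(P,R,40,vmax=50)
E
```

```text
q [-0.73  0.8   0.79  1.79 -0.84  0.75 -0.95]
clock 19.77 at [629.3 137.6 143.8] err [ -7.    2.2 -57.4] rot [ 0.33 -0.11 -0.07] n 2 w 46.4 F [-0.4 -1.1 -1.4]
{"slide": [-1.6, 7.6, 27.9], "turn": [0.16, -0.05, -0.03], "hand": 40}
{"slide": [-1.6, 7.7, 27.9], "turn": [0.16, -0.05, -0.03], "hand": 40}
```

Request:
{"op": "play_rows", "data": {"targets": [{"slide":[-1,7.5,28],"turn":[0.2,0,0],"hand":40},{"slide":[-1,7,27],"turn":[0.2,0,0],"hand":40},{"slide":[0,0,0],"turn":[0,0,0],"hand":40},{"slide":[0,0,0],"turn":[0,0,0],"hand":40}]}}

```text
clock: 20.27
eef_pos: [625.1, 137.5, 88.8]
tool_rot: [-2.98, -0.002, -1.428]
force: [-0.5, -0.2, -1.5]
width: 46.4
```

```bash
python3 - <<'E'
from h import *
O=(-.1,-2.7,-2.1)
P,R=place2(-38,7,off=O,grip=22.5);go(P,R,40,vmax=50)
look("w16")
E
```

```text
q [-0.69  0.85  0.7   1.84 -0.94  0.62 -0.86]
clock 20.27 at [625.1 137.5  88.8] err [ -2.8   2.4 -20.5] rot [-0.25 -0.14 -0.18] n 1 w 46.4 F [-0.5 -0.2 -1.5]
{"slide": [-2.8, 5.7, 19.8], "turn": [-0.25, -0.14, -0.18], "hand": 40}
```

View pics/w16.png

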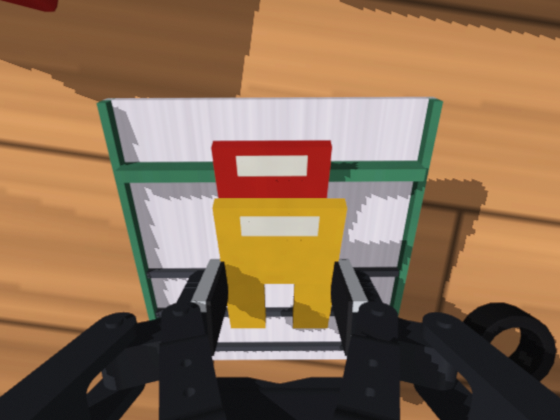

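Request:
{"op": "play_rows", "data": {"targets": [{"slide":[-1.4,3,10],"turn":[-0.2,0,0],"hand":40},{"slide":[-1.4,2.7,9.8],"turn":[0,0,0],"hand":40},{"slide":[0,0,0],"turn":[0,0,0],"hand":40},{"slide":[0,0,0],"turn":[0,0,0],"hand":40}]}}

```text
clock: 20.82
eef_pos: [621.1, 141.5, 67.6]
tool_rot: [-2.985, -0.001, -1.426]
force: [0.7, -0.4, -0.8]
width: 46.2
```

```bash
python3 - <<'E'
from h import *
O=(-.1,-2.7,-2.1)
P,R=place2(-38,0,off=O,grip=22.5);go(P,R,40,vmax=50)
E
```

```text
q [-0.68  0.87  0.67  1.85 -0.97  0.59 -0.83]
clock 20.82 at [621.1 141.5  67.6] err [ 1.2 -1.7 -6.3] rot [ 0.01 -0.06 -0.08] n 1 w 46.2 F [ 0.7 -0.4 -0.8]
{"slide": [1.8, 0.0, 6.3], "turn": [0.01, -0.06, -0.08], "hand": 40}
```

Request:
{"op": "play_rows", "data": {"targets": [{"slide":[0.5,0,2],"turn":[0,0,0],"hand":40},{"slide":[0.5,0,1.5],"turn":[0,0,0],"hand":40},{"slide":[0,0,1],"turn":[0,0,0],"hand":40},{"slide":[0,0,0],"turn":[0,0,0],"hand":40}]}}

```text
clock: 21.32
eef_pos: [621.8, 140.7, 63.1]
tool_rot: [-2.985, -0.001, -1.426]
force: [0.3, -0.5, -1.0]
width: 46.4
```

```bash
python3 - <<'E'
from h import *
O=(-.1,-2.7,-2.1)
P,R=place2(-38,0,off=O,grip=22.5);go(P,R,40,vmax=50)
look("w17");p=cv2.imread("pics/w17.png");cv2.imwrite("pics/z4.png",cv2.resize(p[180:360,170:390],None,fx=3.5,fy=3.3,interpolation=2))
E
```

```text
q [-0.67  0.88  0.66  1.85 -0.98  0.58 -0.83]
clock 21.32 at [621.8 140.7  63.1] err [ 0.5 -0.8 -1.8] rot [ 0.02 -0.05 -0.08] n 1 w 46.4 F [ 0.3 -0.5 -1. ]
{"slide": [0.9, -0.1, 1.8], "turn": [0.02, -0.05, -0.08], "hand": 40}
```

View pics/z4.png

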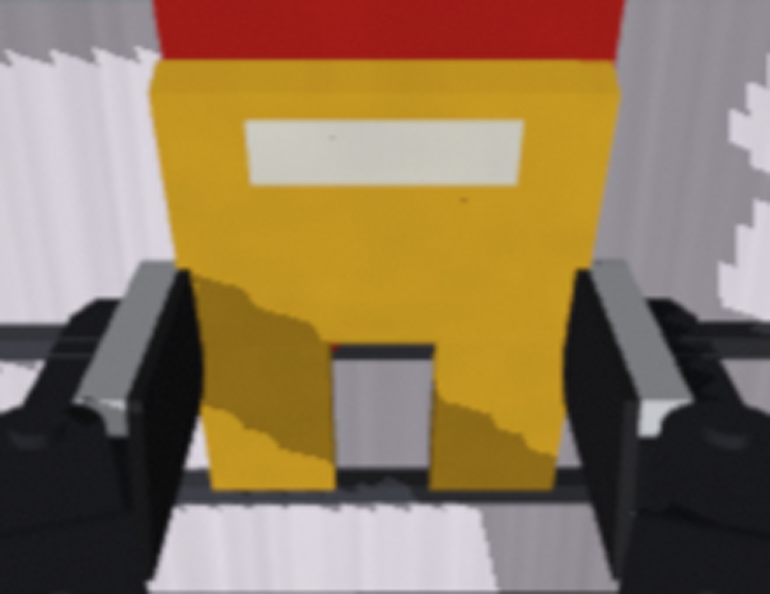

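Request:
{"op": "play_rows", "data": {"targets": [{"slide":[0.5,-0.5,1],"turn":[0,0,0],"hand":40},{"slide":[0,0,1],"turn":[0,0,0],"hand":40},{"slide":[0,0,0],"turn":[0,0,0],"hand":40}]}}

```text
clock: 21.75
eef_pos: [622.5, 140.5, 62.3]
tool_rot: [-2.985, 0.001, -1.425]
force: [-4.4, 0.4, 8.0]
width: 46.3
```

Contact (8 N), same as with red. Check, then release.

```bash
python3 - <<'E'
from h import *
look("w18");p=cv2.imread("pics/w18.png");m=mask(p,"yel");v,u=np.nonzero(m);b=v.max();print(b,u[v==b-1].min(),u[v==b-1].max())
print(onbed("w18",u[v==b-1].min(),b+1,6),onbed("w18",u[v==b-1].max()+1,b+1,6))
E
```

```text
328 230 327
[-35.3  25.9   6. ] [-35.4 -24.6   6. ]
```

Request:
{"op": "play_rows", "data": {"targets": [{"slide":[0,0,0],"turn":[0,0,0],"hand":49},{"slide":[0,0,0],"turn":[0,0,0],"hand":54},{"slide":[0,0,0],"turn":[0,0,0],"hand":64},{"slide":[0,0,0],"turn":[0,0,0],"hand":64}]}}

```text
clock: 22.3
eef_pos: [622.9, 140.2, 61.1]
tool_rot: [-2.985, -0.001, -1.426]
force: [-0.2, 0.1, -0.4]
width: 64.0
```

Request:
{"op": "play_rows", "data": {"targets": [{"slide":[0,0,-10],"turn":[0,0,0],"hand":66},{"slide":[0,0,-30],"turn":[0,0,0],"hand":66},{"slide":[0,0,-40],"turn":[0,0,0],"hand":66},{"slide":[0,0,0],"turn":[0,0,0],"hand":66},{"slide":[0,0,0],"turn":[0,0,0],"hand":66}]}}

```text
clock: 22.92
eef_pos: [610.0, 139.0, 140.3]
tool_rot: [-2.985, -0.0, -1.425]
force: [0.4, 0.1, -1.0]
width: 65.9
```

```bash
python3 - <<'E'
from h import *
p,d,c=look("w19");cv2.imwrite("pics/z5.png",cv2.resize(p[100:345,130:430],None,fx=2.6,fy=2.4,interpolation=2))
m=mask(p,"yel");v,u=np.nonzero(m);b=v.max();print(b,u[v==b-1].min(),u[v==b-1].max())
print(onbed("w19",u[v==b-1].min(),b+1,6),onbed("w19",u[v==b-1].max()+1,b+1,6))
P,R=pick(483,-96,19,up=70);print(P);go(P,R,66,vmax=52)
E
```

```text
265 246 313
[-39.1  25.3   6. ] [-39.2 -24.9   6. ]
[479.58925881 -97.17441237  71.32922372]
q [-0.75  0.78  0.78  1.85 -0.86  0.7  -0.92]
clock 22.98 at [609.8 138.9 139.7] err [-130.2 -236.   -68.3] rot [-31.33   1.26 -10.73] n 6 w 66.3 F [-0.6  0.  -0.6]
{"slide": [35.8, 28.6, 7.0], "turn": [-5.22, 0.21, -1.79], "hand": 66}
{"slide": [34.8, 28.9, 9.8], "turn": [-5.22, 0.21, -1.79], "hand": 66}
{"slide": [33.9, 29.0, 12.6], "turn": [-5.22, 0.21, -1.79], "hand": 66}
{"slide": [32.9, 28.8, 15.3], "turn": [-5.22, 0.21, -1.79], "hand": 66}
{"slide": [32.0, 28.3, 18.0], "turn": [-5.22, 0.21, -1.79], "hand": 66}
{"slide": [31.1, 27.5, 20.7], "turn": [-5.22, 0.21, -1.79], "hand": 66}
```

View pics/z5.png

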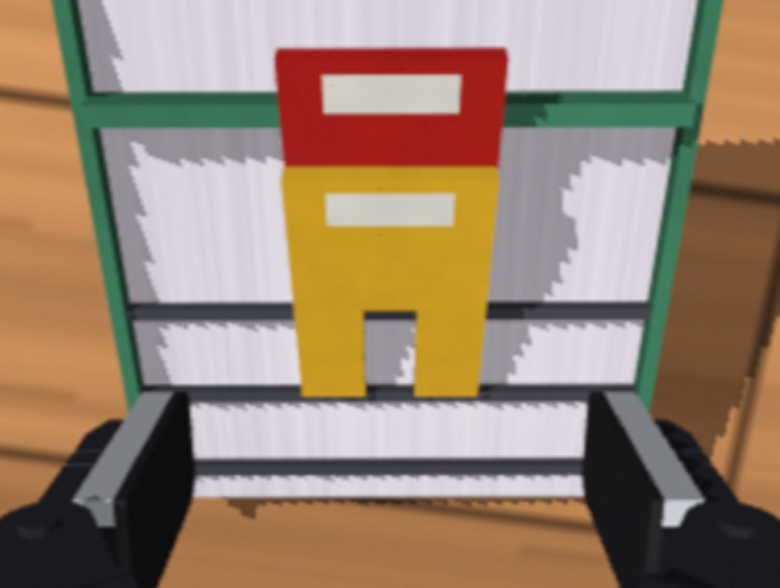

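Request:
{"op": "play_rows", "data": {"targets": [{"slide":[35.8,28.6,5],"turn":[-5.2,0.2,-1.8],"hand":66},{"slide":[34.8,29,8],"turn":[-5.2,0.2,-1.8],"hand":66},{"slide":[34,29,12],"turn":[-5.2,0.2,-1.8],"hand":66},{"slide":[33,28.8,15.3],"turn":[-5.2,0.2,-1.8],"hand":66},{"slide":[32,28.3,18],"turn":[-5.2,0.2,-1.8],"hand":66}]}}

```text
clock: 23.6
eef_pos: [500.4, -59.5, 86.3]
tool_rot: [2.839, -0.006, -1.268]
force: [0.5, -0.5, 0.3]
width: 66.0
```

Request:
{"op": "play_rows", "data": {"targets": [{"slide":[31,27.5,20.7],"turn":[-5.2,0.2,-1.8],"hand":66},{"slide":[0,0,0],"turn":[0,0,0],"hand":66},{"slide":[0,0,0],"turn":[0,0,0],"hand":66}]}}

```text
clock: 23.98
eef_pos: [479.7, -97.0, 75.3]
tool_rot: [2.752, 0.001, -1.239]
force: [0.8, 0.9, 1.4]
width: 66.1
```

```bash
python3 - <<'E'
from h import *
p,d,c=look("w20");rects(p,c,"blu",amin=2000)
P,R=pick(482.8,-96.3,19,up=0);print(P);go(P,R,62,n=3)
E
```

```text
blu (231, 118, 92, 114) [483.9 -94.2] [81.1 49.1] 19.1
[479.38925881 -97.47441237   1.32922372]
q [-0.41  0.97  0.79  1.79 -0.51  1.01 -0.64]
clock 24.02 at [480.1 -96.6  75.7] err [ -0.7  -0.9 -74.3] rot [-0.23  0.04  0.11] n 3 w 65.8 F [-0.1  0.4 -0.5]
{"slide": [0.2, -9.1, 23.0], "turn": [-0.08, 0.01, 0.04], "hand": 62}
{"slide": [0.2, -9.1, 23.0], "turn": [-0.08, 0.01, 0.04], "hand": 62}
{"slide": [0.2, -9.2, 23.0], "turn": [-0.08, 0.01, 0.04], "hand": 62}
```

View pics/w20.png

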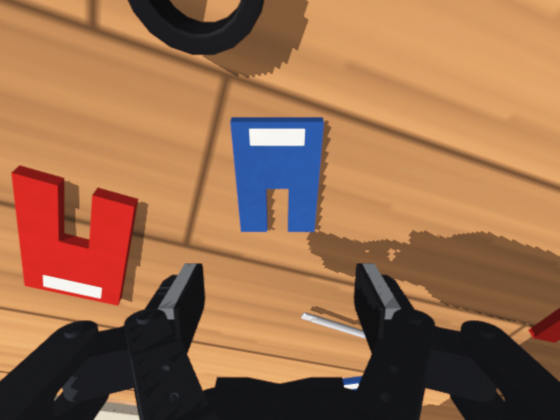

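Request:
{"op": "play_rows", "data": {"targets": [{"slide":[0,-9.1,23],"turn":[0,0,0],"hand":62},{"slide":[0,-9.1,23],"turn":[0,0,0],"hand":62},{"slide":[0,-7.5,19],"turn":[0,0,0],"hand":60},{"slide":[0,0,0],"turn":[0,0,0],"hand":58},{"slide":[0,0,0],"turn":[0,0,0],"hand":58}]}}

```text
clock: 24.65
eef_pos: [479.5, -98.0, 6.8]
tool_rot: [2.753, -0.0, -1.238]
force: [-0.2, -0.3, 0.5]
width: 57.9
```

```bash
python3 - <<'E'
from h import *
P,R=pick(482.8,-95.3,19,up=0);print(P);go(P,R,58,n=1)
p,d,c=look("w21");m=mask(p,"blu");m[:,:180]=0;m[:,380:]=0
for r in(220,240,260):
    u=np.nonzero(m[r])[0];print(r,u.min(),u.max())
E
```

```text
[479.38925881 -96.47441237   1.32922372]
q [-0.37  1.07  0.73  1.8  -0.58  0.9  -0.61]
clock 24.65 at [479.5 -98.    6.8] err [-0.1  1.5 -5.5] rot [-0.24 -0.04  0.06] n 1 w 57.9 F [-0.2 -0.3  0.5]
{"slide": [-1.5, -2.5, 4.9], "turn": [-0.24, -0.04, 0.06], "hand": 58}
220 212 335
240 216 333
260 219 330
```

View pics/w21.png

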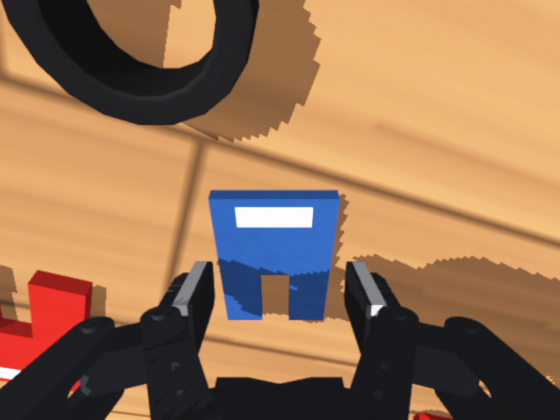

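Request:
{"op": "play_rows", "data": {"targets": [{"slide":[-1.5,-2.2,4.9],"turn":[0,0,0],"hand":58},{"slide":[0,0,0],"turn":[0,0,0],"hand":58},{"slide":[0,0,0],"turn":[0,0,0],"hand":40},{"slide":[0,0,0],"turn":[0,0,0],"hand":40},{"slide":[0,0,0],"turn":[0,0,0],"hand":40}]}}

```text
clock: 25.32
eef_pos: [478.9, -96.2, 1.5]
tool_rot: [2.753, 0.001, -1.238]
force: [0.9, 1.2, 5.0]
width: 47.0
```

```bash
python3 - <<'E'
from h import *
from cell import *
s=read_state();P,R=cur(s);print(P.round(1),s["width"],s["force"].round(1))
print("shim centre in tool",(R.T@(np.array([482.8,-95.3,3])-P)).round(1))
E
```

```text
[478.9 -96.2   1.5] 47.03634199499999 [0.9 1.2 5. ]
shim centre in tool [ 0.4 -3.1 -2.9]
```

Request:
{"op": "play_rows", "data": {"targets": [{"slide":[0,4,-10],"turn":[0,0,0],"hand":40},{"slide":[0,12,-30],"turn":[0,0,0],"hand":40},{"slide":[0,15,-35],"turn":[0,0,0],"hand":40},{"slide":[0,0,0],"turn":[0,0,0],"hand":40},{"slide":[0,0,0],"turn":[0,0,0],"hand":40}]}}

```text
clock: 25.95
eef_pos: [478.2, -96.1, 81.6]
tool_rot: [2.752, 0.001, -1.238]
force: [0.4, 0.3, -1.5]
width: 46.4
```

```bash
python3 - <<'E'
from h import *
from cell import *
s=read_state();look("w22");heldpose("w22","blu",s)
P,R=place2(-68,75);print(P);go(P,R,40,vmax=50)
E
```

```text
n 11827 slope dz/dx,dz/dy deg [-0.11 22.19] z0 -3.89 x [-24.5  24.4] y [-41.   33.9]
[594.53615524 135.84915794 127.62376946]
q [-0.41  0.96  0.8   1.79 -0.5   1.01 -0.64]
clock 26.0 at [477.9 -96.1  81.2] err [116.6 231.9  46.4] rot [31.07 -1.19 10.72] n 6 w 46.8 F [-0.2 -1.1 -0.9]
{"slide": [-30.2, -25.7, -18.9], "turn": [5.18, -0.2, 1.79], "hand": 40}
{"slide": [-31.1, -26.4, -16.4], "turn": [5.18, -0.2, 1.79], "hand": 40}
{"slide": [-32.0, -26.8, -13.9], "turn": [5.18, -0.2, 1.79], "hand": 40}
{"slide": [-32.8, -26.9, -11.4], "turn": [5.18, -0.2, 1.79], "hand": 40}
{"slide": [-33.7, -26.8, -8.8], "turn": [5.18, -0.2, 1.79], "hand": 40}
{"slide": [-34.6, -26.4, -6.3], "turn": [5.18, -0.2, 1.79], "hand": 40}
```

Request:
{"op": "play_rows", "data": {"targets": [{"slide":[-30,-25.7,-28],"turn":[5.2,-0.2,1.8],"hand":40},{"slide":[-31,-26.4,-22],"turn":[5.2,-0.2,1.8],"hand":40},{"slide":[-32,-26.8,-14],"turn":[5.2,-0.2,1.8],"hand":40},{"slide":[-32.8,-27,-11.4],"turn":[5.2,-0.2,1.8],"hand":40},{"slide":[-33.7,-26.8,-8.8],"turn":[5.2,-0.2,1.8],"hand":40}]}}

```text
clock: 26.62
eef_pos: [580.5, 99.2, 133.6]
tool_rot: [-3.075, -0.007, -1.396]
force: [0.3, 0.5, -1.9]
width: 46.8
```

Request:
{"op": "play_rows", "data": {"targets": [{"slide":[-34.6,-26.4,0],"turn":[5.2,-0.2,1.8],"hand":40},{"slide":[0,0,0],"turn":[0,0,0],"hand":40},{"slide":[0,0,0],"turn":[0,0,0],"hand":40}]}}

```text
clock: 27.0
eef_pos: [599.8, 135.9, 135.0]
tool_rot: [-2.987, -0.002, -1.426]
force: [-0.1, -1.5, -0.7]
width: 46.8
```

```bash
python3 - <<'E'
from h import *
P,R=place2(-68,25,off=(0,-3.1,-2.9),grip=22.3);print(P);go(P,R,40,vmax=50)
E
```

```text
[594.1252776  135.78848481  75.21024706]
q [-0.75  0.77  0.78  1.88 -0.87  0.68 -0.9 ]
clock 27.0 at [599.8 135.9 135. ] err [ -5.6  -0.1 -59.8] rot [ 0.35 -0.12 -0.07] n 2 w 46.8 F [-0.1 -1.5 -0.7]
{"slide": [-0.4, 7.4, 29.1], "turn": [0.18, -0.06, -0.03], "hand": 40}
{"slide": [-0.4, 7.4, 29.1], "turn": [0.18, -0.06, -0.03], "hand": 40}
```

Request:
{"op": "play_rows", "data": {"targets": [{"slide":[-0.4,7.4,29],"turn":[0.2,0,0],"hand":40},{"slide":[-0.4,7,28],"turn":[0.1,0,0],"hand":40},{"slide":[0,0,0],"turn":[0,0,0],"hand":40},{"slide":[0,0,0],"turn":[0,0,0],"hand":40}]}}

```text
clock: 27.5
eef_pos: [596.2, 135.4, 78.1]
tool_rot: [-2.979, -0.002, -1.427]
force: [1.1, -0.2, -1.9]
width: 47.0
```

```bash
python3 - <<'E'
from h import *
P,R=place2(-68,7,off=(0,-3.1,-2.9),grip=22.3);print(P);go(P,R,40,n=2)
look("w23")
E
```

```text
[594.1252776  135.78848481  57.21024706]
q [-0.69  0.83  0.66  1.93 -0.99  0.55 -0.8 ]
clock 27.5 at [596.2 135.4  78.1] err [ -2.1   0.4 -20.9] rot [-0.14 -0.12 -0.16] n 2 w 47.0 F [ 1.1 -0.2 -1.9]
{"slide": [-0.4, 2.7, 10.2], "turn": [-0.07, -0.06, -0.08], "hand": 40}
{"slide": [-0.4, 2.7, 10.2], "turn": [-0.07, -0.06, -0.08], "hand": 40}
```

View pics/w23.png

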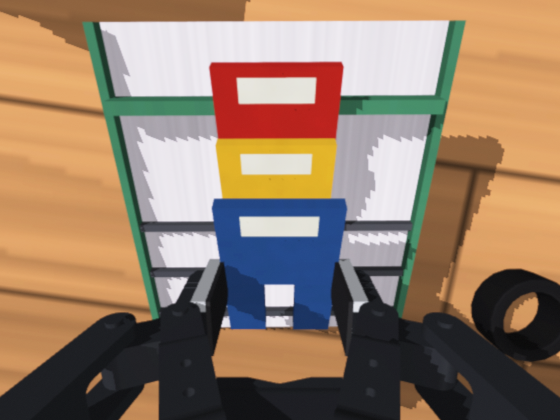

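Request:
{"op": "play_rows", "data": {"targets": [{"slide":[-0.4,2.7,10],"turn":[-0.1,0,0],"hand":40},{"slide":[-0.4,2.5,10],"turn":[0,0,0],"hand":40},{"slide":[0,0,0],"turn":[0,0,0],"hand":40},{"slide":[0,0,0],"turn":[0,0,0],"hand":40}]}}

```text
clock: 28.05
eef_pos: [593.4, 137.2, 56.8]
tool_rot: [-2.981, -0.001, -1.426]
force: [0.4, 0.7, -1.4]
width: 46.9
```

```bash
python3 - <<'E'
from h import *
P,R=place2(-68,0,off=(0,-3.1,-2.9),grip=22.3);print(P);go(P,R,40,n=2)
E
```

```text
[594.1252776  135.78848481  50.21024706]
q [-0.66  0.85  0.61  1.94 -1.02  0.5  -0.77]
clock 28.05 at [593.4 137.2  56.8] err [ 0.8 -1.4 -6.6] rot [ 0.01 -0.05 -0.09] n 2 w 46.9 F [ 0.4  0.7 -1.4]
{"slide": [0.7, 0.3, 3.3], "turn": [0.01, -0.03, -0.04], "hand": 40}
{"slide": [0.7, 0.3, 3.3], "turn": [0.01, -0.03, -0.04], "hand": 40}
```

Request:
{"op": "play_rows", "data": {"targets": [{"slide":[0.6,0,2],"turn":[0,0,0],"hand":40},{"slide":[0.6,0,1.5],"turn":[0,0,0],"hand":40},{"slide":[0,0,1],"turn":[0,0,0],"hand":40},{"slide":[0,0,0],"turn":[0,0,0],"hand":40}]}}

```text
clock: 28.55
eef_pos: [594.2, 136.2, 52.3]
tool_rot: [-2.981, -0.001, -1.426]
force: [-0.2, -0.6, -1.5]
width: 46.6
```

```bash
python3 - <<'E'
from h import *
P,R=place2(-68,0,off=(0,-3.1,-2.9),grip=22.3);go(P,R,40,n=1)
look("w24");p=cv2.imread("pics/w24.png");cv2.imwrite("pics/z6.png",cv2.resize(p[180:360,170:390],None,fx=3.5,fy=3.3,interpolation=2))
m=mask(p,"blu");m[:150]=0;v,u=np.nonzero(m[:,200:360]);u=u+200;b=v[(u>235)&(u<325)].max();print(b,onbed("w24",231,b+1,6),onbed("w24",328,b+1,6))
E
```

```text
q [-0.65  0.85  0.59  1.94 -1.02  0.49 -0.76]
clock 28.55 at [594.2 136.2  52.3] err [-0.1 -0.4 -2.1] rot [ 0.02 -0.05 -0.08] n 1 w 46.6 F [-0.2 -0.6 -1.5]
{"slide": [0.4, 0.4, 2.1], "turn": [0.02, -0.05, -0.08], "hand": 40}
328 [-65.9  25.4   6. ] [-66.1 -24.8   6. ]
```

View pics/z6.png

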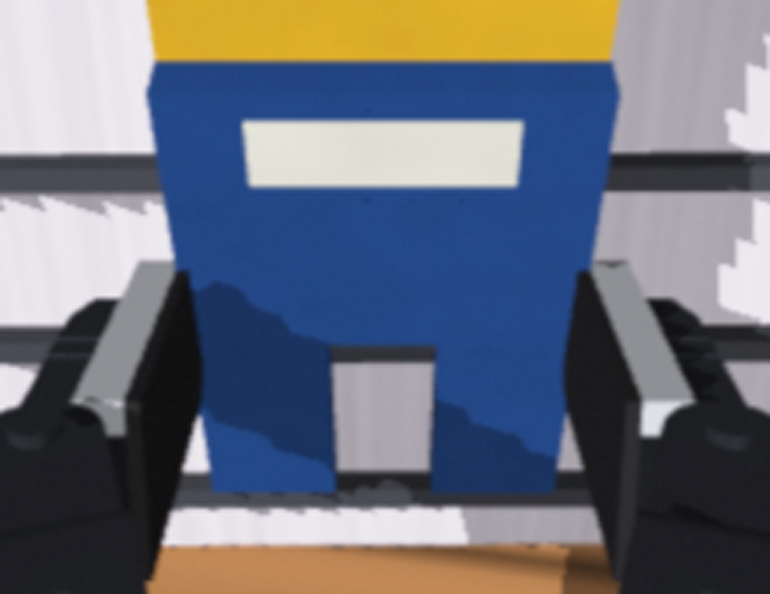

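Request:
{"op": "play_rows", "data": {"targets": [{"slide":[0.3,-0.8,1],"turn":[0,0,0],"hand":40},{"slide":[0,-0.4,1],"turn":[0,0,0],"hand":40},{"slide":[0,0,0],"turn":[0,0,0],"hand":40}]}}

```text
clock: 28.98
eef_pos: [595.0, 136.2, 51.5]
tool_rot: [-2.982, 0.001, -1.425]
force: [-5.3, 0.5, 10.7]
width: 46.5
```

Contact again; release and retract.

Request:
{"op": "play_rows", "data": {"targets": [{"slide":[0,0,0],"turn":[0,0,0],"hand":49},{"slide":[0,0,0],"turn":[0,0,0],"hand":54},{"slide":[0,0,0],"turn":[0,0,0],"hand":64},{"slide":[0,0,0],"turn":[0,0,0],"hand":64}]}}

```text
clock: 29.48
eef_pos: [595.9, 136.1, 50.5]
tool_rot: [-2.981, -0.001, -1.426]
force: [-0.3, -0.0, -0.6]
width: 64.0
```

Request:
{"op": "play_rows", "data": {"targets": [{"slide":[0,0,-10],"turn":[0,0,0],"hand":66},{"slide":[0,0,-30],"turn":[0,0,0],"hand":66},{"slide":[0,0,-40],"turn":[0,0,0],"hand":66},{"slide":[0,0,0],"turn":[0,0,0],"hand":66},{"slide":[0,0,0],"turn":[0,0,0],"hand":66}]}}

```text
clock: 30.1
eef_pos: [582.8, 134.7, 129.6]
tool_rot: [-2.981, -0.0, -1.425]
force: [-0.8, 0.5, -0.1]
width: 66.2
```

```bash
python3 - <<'E'
from h import *
p,d,c=look("w25");cv2.imwrite("pics/z7.png",cv2.resize(p[60:345,130:430],None,fx=2.6,fy=2.1,interpolation=2))
m=mask(p,"blu");m[:150]=0;v,u=np.nonzero(m[:,200:360]);u=u+200;b=v[(u>235)&(u<325)].max();k=u[v==b-1];print(b,onbed("w25",k.min(),b+1,6),onbed("w25",k.max()+1,b+1,6))
# bed-frame height of the three plates from depth
Rb=Ro.from_euler('ZY',[RACK[2],-20],degrees=True).as_matrix();o=np.r_[RACK[0],RACK[1],52]
for n in("red","yel","blu"):
    v,u=np.nonzero(cv2.erode(mask(p,n),np.ones((3,3))));dd=d[v,u]
    X=np.stack([(u-c["K"][0,2])/c["K"][0,0]*dd,(v-c["K"][1,2])/c["K"][1,1]*dd,dd],-1)
    B=((X-c["t"])@c["R"]-o)@Rb;B=B[(abs(B[:,0])<90)&(abs(B[:,1])<60)&(abs(B[:,2])<60)]
    co=np.linalg.lstsq(np.c_[B[:,:2],np.ones(len(B))],B[:,2],rcond=None)[0]
    print(n,"x",np.percentile(B[:,0],[1,99]).round(1),"y",np.percentile(B[:,1],[1,99]).round(1),"tilt",np.degrees(np.arctan(co[:2])).round(1),"top-face z at x=-30..",(co[2]+co[0]*np.array([-60,-30,0,30,60])).round(1))
from cell import *
look("t2","top");s=read_state();print(s["clock"],s["force"].round(1))
E
```

```text
266 [-68.7  25.1   6. ] [-68.7 -25.    6. ]
red x [41.8 70. ] y [-23.6  24. ] tilt [11.4  0.1] top-face z at x=-30.. [-5.2  0.9  6.9 12.9 19. ]
yel x [11.7 40.5] y [-23.3  24.2] tilt [10.8  0. ] top-face z at x=-30.. [ 1.7  7.4 13.1 18.8 24.5]
blu x [-66.7  10.4] y [-23.3  23.8] tilt [11.3  0.1] top-face z at x=-30.. [ 6.8 12.8 18.8 24.7 30.7]
30.2 [0.1 0.4 0. ]
```

View pics/z7.png

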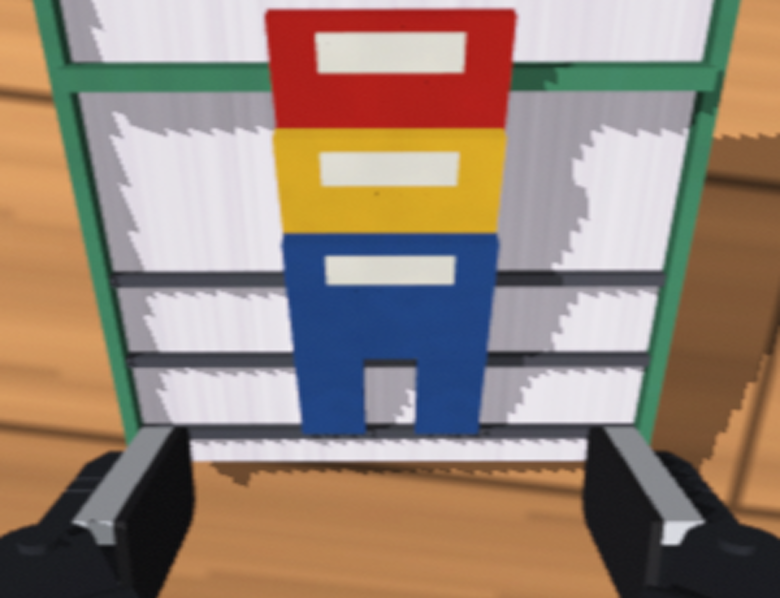

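View pics/t2.png

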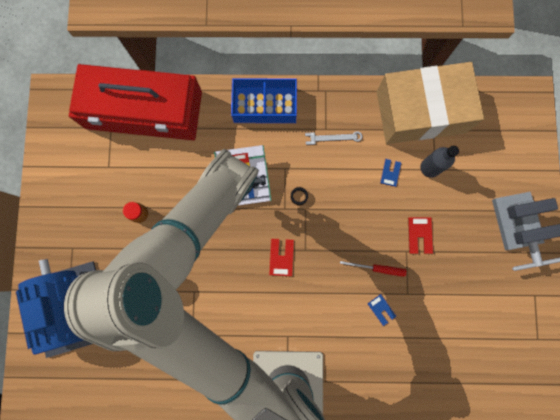

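```bash
python3 - <<'E'
from cell import *
print(finish_job())
E
```

```text
the job is handed in; nothing more can be done
None
```

All three shims are on the rack as a fan, red, then yellow, then blue, and the job is handed in. It took about 30 of the 64 s. The interface gave no verdict, so the figures below are my own last measurements.

**How it went:**
- **First try at red:** it stalled over the rack because two wrist joints hit their limits.
- **Fix:** I set red back down on the table and regripped it with the tool leaned back 22.5°. Yellow and blue were picked up the same way. Each shim was lowered until it touched (8–11 N) and then released.

**Last checks:**
- **Tilt and position:** the shims lie 10.8–11.4° to the bed, against 11.5° wanted. They are centred within about 1 mm.
- **Fork tips:** each was set down about 3–4 mm uphill of its rib face. When released, red and yellow slid down and came to rest against the rib. Blue was set down the same way and now measures about 0–1 mm uphill. My last readings put all three at 0–1 mm, inside the −3 to 12 mm window, but with only about 3 mm to spare downhill.
- **Bystanders:** in the top view the tape, screwdriver, spanner and jar look unmoved. The arm hid the mug, so I couldn't check it in the last picture.
- **Gripper:** it is clear of everything, with no outside force on it.

**Disagreements:** the first rack fit from the top camera was 1–2 mm and 0.6° off the wrist-camera fit. I used a pose close to the wrist-camera fit.

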